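# Stack relief tiles in the drying jig with boards between, weight them and set the timer

### The job

The relief tiles lying on the table (two or three of them) must dry flat: stack all of them squarely between the corner posts of the drying jig, in any order, starting with a tile on the pocket floor and laying exactly one pale grey drying board on top of every tile (tile, board, tile, board and so on), then set the steel weight upright on the middle of the last board. Only when the weight is on, turn the timer dial so that its pointer stands at the red dot. Any spare board stays out of the jig, and the jars, dish, tools and blue disc are left where they are.

Things in the scene. Friction and masses are not known exactly. Their poses are not given: they have to be found in the camera images.
- tile_a: terracotta-red relief tile, 56 x 56 x 11 mm, flat top and bottom; lies flat on the table at the start; may be absent. Origin: centre of its underside, z up, x and y along its edges
- tile_b: ochre-yellow relief tile, 56 x 56 x 11 mm, flat top and bottom; lies flat on the table at the start; may be absent. Origin: centre of its underside, z up, x and y along its edges
- tile_c: dark brown relief tile, 56 x 56 x 11 mm, flat top and bottom; lies flat on the table at the start; may be absent. Origin: centre of its underside, z up, x and y along its edges
- board_a: pale grey rigid drying board (separator sheet), 56 x 56 x 4 mm; at the start it rests on the batten and overhangs it by 11 mm on either side. Origin: centre of its underside, x and y along its edges
- board_b: pale grey rigid drying board (separator sheet), 56 x 56 x 4 mm; at the start it rests on the batten and overhangs it by 11 mm on either side. Origin: centre of its underside, x and y along its edges
- board_c: pale grey rigid drying board (separator sheet), 56 x 56 x 4 mm; at the start it rests on the batten and overhangs it by 11 mm on either side. Origin: centre of its underside, x and y along its edges
- batten: fixed dark wooden batten, 230 mm long (its x), 34 mm wide (its y), 20 mm high, that carries three drying boards in a row about 75 mm apart. Origin: centre of its underside
- weight: steel weight: disc 52 mm across and 16 mm thick, stem 12 mm across up to 27 mm, brass grip knob 24 mm across from 27 to 45 mm height; about 0.35 kg. Origin: centre of its underside
- jig: fixed drying jig: wooden base 100 x 100 x 8 mm; four L-shaped aluminium corner posts (5 mm thick) enclose a 62 x 62 mm pocket, open above, and flare outward over their top 5 mm. The middle 40 mm of each side is an open slot for fingers. Pocket floor: a 42 x 42 mm pedestal, 20 mm above the table; post tops 47 mm above that floor. Origin: centre of its underside, x and y along the pocket's sides
- pocket (a point): centre of the jig's pocket floor, 20 mm above the table; axes as the jig
- dial (a joint): angle of the timer dial, rad, growing anticlockwise seen from above; 0 = pointer along the timer box's +x; range -1.6 to 1.6; it has friction and stays where it is left
- dial_grip (a point): point on the dial's axis at the height to grip: the dial is an upright black bar 42 mm long (this point's x, towards the pointer), 14 mm thick (y), its top 10 mm above this point, on a round skirt 22 mm in radius; the bar is free down to 19 mm below this point
- dial_pointer (a point): point 38 mm from the dial's axis in the direction of the white pointer, on the circle of the dots
- timer: fixed blue drying-timer box, 116 x 116 x 30 mm, dial in the middle of its top; four dots stand round the dial, 38 mm from its axis, at -1.3, -0.7, 0.7 and 1.3 rad of dial angle: three white, one red. Origin: centre of its underside
- mark_red: the red dot on the timer's top, 9 mm across; which of the four places it takes varies
- jar_plum: bystander: plum glaze jar, 72 mm across, 95 mm high
- jar_sand: bystander: sand-coloured glaze jar, 72 mm across, 95 mm high
- jar_green: bystander: green glaze jar, 72 mm across, 95 mm high
- dish: bystander: small white dish, 56 mm across, 18 mm high
- spoon: bystander: steel spoon, 160 mm long, origin at its middle
- brush: bystander: brush, 180 mm long, origin at its middle
- test_disc: bystander: blue ceramic disc, 40 mm across, 8 mm thick

How it is judged:
By the outcome, as a careful person would: the job done as asked, in the order asked, and still so for the second after the job is handed in, with the robot touching nothing.
Of tile_a, tile_b, tile_c only 2 to 3 are there at a start; the rules pass over those that are not, and their reading is None.
At some moment in a run one of tile_a, tile_b, tile_c may be knocked a few centimetres aside while the robot is not near it.
It also fails if it takes over 210 s, if anything falls off the work surface, if the arm or the gripper's body presses on something with over 40 N, if the wrist force passes 120 N, or if a joint passes its speed limit or range.

### The arm

A 7-joint arm with a two-finger parallel gripper is mounted at the origin on the work surface. World frame = base frame: x ahead of the robot, y to its left, z up, the work surface at z = 0. Lengths are in m, angles in rad, forces in N, time in s.
With the tool pointing down it reaches from about 0.35 to 0.9 m from the base axis. Payload 19.9 kg.
Tool frame: the origin (TCP) lies between the finger pads; the fingertips stand 22 mm ahead of it and the grasp point (between the pads) lies 3 mm ahead of it; z points along the fingers, y is the line along which they close (so a half turn about z gives the same grasp; the last joint's range is limited). The gripper opens to 94 mm and grips with 3 to 60 N. Pads are 16 mm wide; open, the fingers measure 119 mm over their backs; the gripper's body (75 mm by 177 mm) begins 78 mm behind the grasp point.
Start: joints at [-1.192, 0.417, -0.01, 1.614, 0.005, 1.111, -0.053], TCP at [0.255, 0.571, 0.227] pointing down, gripper open.
Joint ranges: [-2.81, 2.81], [-0.39, 2.02], [-1.27, 1.25], [0.06, 2.57], [-1.19, 4.33], [0.19, 2], [-2.82, 2.82]. Speed limits (rad/s): [1.89, 1.89, 2.39, 2.39, 3.01, 3.01, 3.01].

### API

Orientations are given as a 3x3 rotation matrix whose columns are the frame's x, y, z axes.
In Python, from cell import * gives the robot as it stands.
- The arm moves only by the tool step_arm, never from a script. Its argument "moves" is a list of rows, each a list of 3 entries, a list of its own where there are three numbers: the opening, from -1 (shut) to 1 (fully open), then the shift along the tool's x, y, z in units of 40 mm (1.0 is 40 mm), then the turn, a rotation vector about the tool's x, y, z in units of 6 degrees (1.0 is 6 degrees). In form: [[gripper, [dx, dy, dz], [rx, ry, rz]], ...]. A call has exactly 8 rows; each row shifts and turns the commanded pose from where the row before left it, along the tool's axes as they then stand; what a row does not reach is not made up. A row lasts 1/8 s, in which the tool goes at most 62.5 mm and 10.7 degrees, less where a joint would pass 70% of its speed; a pose out of reach is approached as far as the arm can. A call is refused whole if a number of a shift passes 1 or a number of a turn 1, either way. A call with a gripper value outside its range is refused whole. The fingers move at their own pace and stop on an object; "newtons" is the grip in N (left out, the last holds). Time passes only in rows, so rows that do not move let the fingers close, or fill a call up. It gives the time, the measured TCP pose, the force, the opening and the grip force at its end, in the units of the state.
- observe(): the state, without advancing time (a new reading comes with each control period).
- grab_frame(name): name is "scene" or "top" or "wrist"; returns a dict with "image" (400x640x3 uint8, blue, green, red), "intrinsics" (3x3 intrinsics, pixels), "eye" and "rotation" of the camera in the world. Camera axes: x right, y down, z forward; pixel columns grow to the right and rows downward; lengths in m; the calibration is good to about 2 mm. A picture is of the moment at which its call begins. There is no depth.
- close_job(): hands the job in; it is judged then, once.
The state is a dict: "t": time; "joints": joint angles; "joint_vel": joint speeds; "joint_efforts": joint torques, N m; "position": TCP position; "tcp_rot": TCP orientation; "contact_force": force on the tool from outside, world axes, zero at the start; "moment": the same for the moment, N m; "opening": finger opening in m; "grasp_force": force on a finger pad.
Only numpy, scipy, OpenCV 4.12 (cv2) and the standard library are available. Lean on these libraries where they do the work, as an engineer would, in place of code of your own. Each camera call takes 0.05 s, during which the arm holds its last target. There are 200 camera calls.

## Working session

There is one attempt and no reset: what is moved stays moved. The work goes in short steps, Python scripts to look and compute and a tool call to move; the robot and the scene stay as the last step left them, time stands still between calls to the robot, and variables do not carry over. Pictures are saved under pics/ and viewed, at most 14 in all, crops included, and the job is handed in when it is done.

Besides the shell and the picture viewer there is one more tool, called after "Request:" as name(argument=value, ...), one argument or row to a line, values as JSON. step_arm: Moves the arm, as the interface text tells. Its arguments: {"type":"object","properties":{"moves":{"type":"array","items":{"type":"array"}},"newtons":{"type":"number"}},"required":["moves"]}

```bash
mkdir -p pics; ls; python3 - <<'E'
from cell import *
import cv2,numpy as np
np.set_printoptions(precision=4,suppress=True)
for n in ("top","scene"):
    f=grab_frame(n); cv2.imwrite(f"pics/{n}0.png",f["image"]); print(n,f["intrinsics"],f["eye"],f["rotation"])
s=observe(); print(s)
E
```

```text
pics
top [[377.2592   0.     320.0791]
 [  0.     377.2592 199.7569]
 [  0.       0.       1.    ]] [0.426  0.0001 0.891 ] [[-0.0266 -0.9818  0.188 ]
 [-0.9996  0.0244 -0.0141]
 [ 0.0093 -0.1883 -0.9821]]
scene [[383.5618   0.     329.7395]
 [  0.     383.5618 197.0543]
 [  0.       0.       1.    ]] [0.9523 0.54   0.6433] [[-0.8175  0.3671 -0.4437]
 [ 0.5757  0.539  -0.6148]
 [ 0.0134 -0.7581 -0.652 ]]
{'t': 0.1, 'joints': array([-1.1925,  0.4179, -0.0103,  1.6141,  0.0047,  1.1107, -0.053 ]), 'joint_vel': array([ 0.0017, -0.0016, -0.0006,  0.0008, -0.0009, -0.0015,  0.0006]), 'joint_efforts': array([  0.    , -85.2586,   0.6388, -42.6699,  -0.0491,   0.0164,
         0.0002]), 'position': array([0.2546, 0.5705, 0.2269]), 'tcp_rot': array([[-0.9132,  0.4075, -0.0004],
       [ 0.4075,  0.9132, -0.001 ],
       [-0.0001, -0.0011, -1.    ]]), 'contact_force': array([0.0485, 0.5726, 0.0542]), 'moment': array([ 0.0073, -0.0038,  0.0373]), 'grasp_force': 0.0, 'opening': 0.09407142336195162}
```

View pics/top0.png

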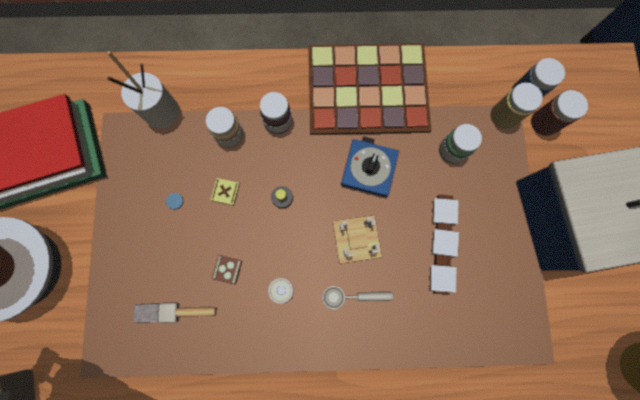

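View pics/scene0.png

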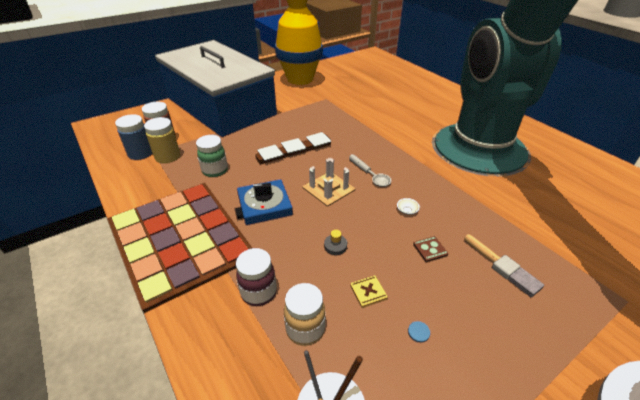

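Top view: ochre tile at (225,191), brown tile at (227,269), no terracotta tile seen. The weight is at (282,197), the jig at (357,240), the boards at (445,211), (445,244) and (443,279), and the timer at (371,167). The red dot is left of the dial. I'll measure these by mask.

```bash
cat > h.py <<'E'
from cell import *
import cv2,numpy as np
np.set_printoptions(precision=4,suppress=True)
def ray(f,uv,z):
    d=f["rotation"]@np.linalg.solve(f["intrinsics"],np.array([uv[0],uv[1],1.]))
    return (f["eye"]+d*(z-f["eye"][2])/d[2])
def proj(f,p):
    c=f["intrinsics"]@(f["rotation"].T@(np.asarray(p)-f["eye"])); return c[:2]/c[2]
def mask(f,lo,hi,box=None):
    m=cv2.inRange(cv2.cvtColor(f["image"],cv2.COLOR_BGR2HSV),np.array(lo),np.array(hi))
    if box:
        k=np.zeros_like(m);x0,y0,x1,y1=box;k[y0:y1,x0:x1]=255;m&=k
    return m
def blobs(m,amin=8):
    cs,_=cv2.findContours(m,cv2.RETR_EXTERNAL,cv2.CHAIN_APPROX_NONE)
    return sorted([c for c in cs if cv2.contourArea(c)>=amin],key=cv2.contourArea,reverse=True)
def rect(f,c,z):
    """min-area rectangle of a contour cast on plane z: centre, size, angle(deg, mod 90)"""
    p=np.array([ray(f,q,z)[:2] for q in c.reshape(-1,2)],np.float32)
    (x,y),s,a=cv2.minAreaRect(p*1000); a=(a+45)%90-45
    return np.array([x/1000,y/1000]),np.array(s),a
def shift(goal,yaw=None):
    """rows needed: shift in tool axes in 40 mm units, turn about tool z in 6 deg units"""
    s=observe(); R=s["tcp_rot"]; d=R.T@(np.array(goal)-s["position"])/0.04
    ty=np.degrees(np.arctan2(R[1,1],R[0,1])); r=None
    if yaw is not None: r=-(((yaw-ty)+90)%180-90)/6   # yaw of the closing line (deg)
    return d,r,ty
E
python3 - <<'E'
from h import *
f=grab_frame("top")
for n,lo,hi,box,z in [("ochre",(20,100,90),(35,255,255),(200,170,250,215),.011),("brownrim",(0,0,0),(20,255,75),(205,250,250,292),.011),
 ("boards",(0,0,120),(180,60,255),(425,190,465,300),.024),("jigbase",(10,60,110),(25,255,255),(325,210,390,270),.008),
 ("timer",(100,120,40),(125,255,255),(335,135,405,200),.03),("red",(0,120,100),(8,255,255),(345,145,395,190),.03),("red2",(170,120,100),(180,255,255),(345,145,395,190),.03),
 ("weight",(0,0,0),(180,255,70),(265,180,300,215),.016),("knob",(20,100,90),(35,255,255),(265,180,300,215),.045)]:
    for c in blobs(mask(f,lo,hi,box),4)[:4]:
        print(n,cv2.contourArea(c),*rect(f,c,z))
im=f["image"]
a=cv2.resize(im[125:305,200:320],None,fx=3.3,fy=3.3,interpolation=3);b=cv2.resize(im[125:305,320:470],None,fx=3.3,fy=3.3,interpolation=3)
cv2.imwrite("pics/topz.png",np.hstack([a,b])[:600,:800])
print(ray(f,(0,0),0),ray(f,(640,400),0))
E
```

```text
boards 635.5 [ 0.4046 -0.2849] [59.0616 58.2962] -5.275978088378906
boards 591.5 [ 0.4853 -0.298 ] [58.1269 58.3842] -8.644340515136719
boards 571.5 [ 0.5586 -0.3045] [58.189  59.2081] -5.475044250488281
jigbase 3776.0 [ 0.4994 -0.0976] [152.382 137.835] -1.5186691284179688
timer 2095.5 [ 0.6666 -0.132 ] [109.8558 117.8023] -16.471031188964844
weight 6.5 [0.5953 0.0735] [ 5.3391 16.9772] 33.087860107421875
knob 67.0 [0.6026 0.0781] [23.1488 19.4405] 43.56453323364258
[1.1571 0.8219 0.    ] [ 0.131  -0.7041  0.    ]
```

View pics/topz.png

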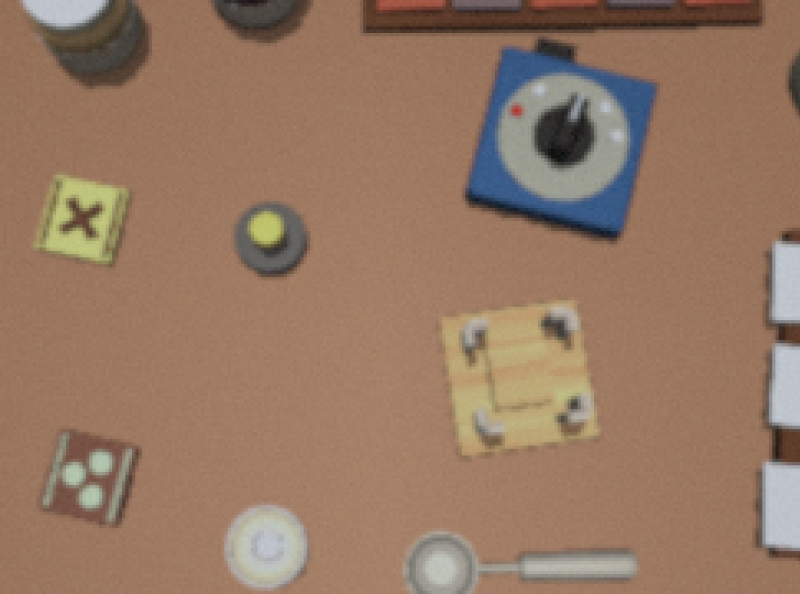

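Close-up: the red dot is the leftmost one of the four (517,111), so dial angle 1.3. The pointer stands between the middle dots. Only ochre and brown tiles are present. I'll tighten the masks using sampled colours.

```bash
python3 - <<'E'
from h import *
f=grab_frame("top"); im=f["image"]
h=cv2.cvtColor(im,cv2.COLOR_BGR2HSV)
for n,u,v in [("mat",240,240),("ochre",219,186),("brown",229,279),("jig",342,250),("jig2",365,240),("red",357,159),("disc",281,205)]: print(n,h[v,u])
# generic: distance from mat colour in Lab
lab=cv2.cvtColor(cv2.GaussianBlur(im,(0,0),.6),cv2.COLOR_BGR2LAB).astype(float)
for n,box,z in [("ochre",(205,172,248,212),.011),("brown",(208,250,248,290),.011),("jig",(328,210,388,268),.008)]:
    x0,y0,x1,y1=box; L=lab[y0:y1,x0:x1]
    bg=np.median(np.vstack([L[0],L[-1],L[:,0],L[:,-1]]),axis=0)
    d=np.linalg.norm(L-bg,axis=2); m=np.zeros(im.shape[:2],np.uint8); m[y0:y1,x0:x1]=(d>14)*255
    c=blobs(m)[0]; print(n,bg,cv2.contourArea(c),*rect(f,cv2.convexHull(c),z))
w=[345,150,395,190]
d=grab_frame("wrist"); print("wrist",d["intrinsics"],d["eye"],d["rotation"]); s=observe(); print("cam in tool",s["tcp_rot"].T@(d["eye"]-s["position"]),s["tcp_rot"].T@d["rotation"])
for n,uv,z in [("dial",(371.2,165),.03),("reddot",(356.7,158.6),.03),("w1",(363.6,152.3),.03),("w2",(383.6,157.4),.03),("w3",(386.7,165.9),.03)]: print(n,ray(f,uv,z))
E
```

```text
mat [ 12  98 159]
ochre [ 30  92 171]
brown [  9  78 125]
jig [ 24  89 184]
jig2 [ 22  90 185]
red [  2 134 167]
disc [ 15  10 101]
ochre [134. 139. 147.] 554.0 [0.6217 0.2129] [61.7096 58.0224] -14.175270080566406
brown [136. 139. 146.] 604.5 [0.4374 0.205 ] [61.6422 59.4042] -14.375328063964844
jig [140. 139. 147.] 1668.0 [ 0.5005 -0.0957] [ 98.3507 100.1433] 6.730091571807861
wrist [[284.1904   0.     323.1373]
 [  0.     284.1904 204.1621]
 [  0.       0.       1.    ]] [0.1871 0.5996 0.3839] [[ 0.4078  0.8833  0.2312]
 [ 0.9131 -0.3946 -0.103 ]
 [ 0.0002  0.2531 -0.9674]]
cam in tool [ 0.0736 -0.0011 -0.1568] [[-0.0003 -0.9674 -0.2531]
 [ 1.     -0.0005  0.0007]
 [-0.0008 -0.2531  0.9674]]
dial [ 0.6717 -0.1356  0.03  ]
reddot [ 0.6883 -0.1019  0.03  ]
w1 [ 0.7035 -0.1191  0.03  ]
w2 [ 0.6897 -0.1661  0.03  ]
w3 [ 0.6686 -0.1722  0.03  ]
```

```bash
python3 - <<'E'
from h import *
print(shift((.6217,.2129,.14),75.7))
E
```

```text
(array([-12.0234,  -4.4246,   2.1821]), np.float64(-1.6252299032880917), np.float64(65.94862058027145))
```

Request:
step_arm(
  moves=[
    [1, [-1, -0.4, 0], [0, 0, 0]],
    [1, [-1, -0.4, 0], [0, 0, 0]],
    [1, [-1, -0.4, 0], [0, 0, 0]],
    [1, [-1, -0.4, 0], [0, 0, 0]],
    [1, [-1, -0.4, 0], [0, 0, 0]],
    [1, [-1, -0.4, 0], [0, 0, 0]],
    [1, [-1, -0.4, 0.2], [0, 0, 0]],
    [1, [-1, -0.4, 0.3], [0, 0, 0]],
  ],
  newtons=15,
)

```text
t: 1.25
position: [0.4958, 0.3224, 0.2075]
tcp_rot: [[-0.913, 0.407, 0.001], [0.407, 0.913, 0.0], [-0.0, 0.001, -1.0]]
contact_force: [-0.6, 0.6, -0.5]
opening: 0.0942
grasp_force: 0.0
```

Request:
step_arm(
  moves=[
    [1, [-1, -0.3, 0.4], [0, 0, 0]],
    [1, [-1, -0.3, 0.4], [0, 0, 0]],
    [1, [-1, -0.3, 0.4], [0, 0, 0]],
    [1, [-1, -0.3, 0.48], [0, 0, 0]],
    [1, [0, 0, 0], [0, 0, -0.8]],
    [1, [0, 0, 0], [0, 0, -0.83]],
    [1, [0, 0, 0], [0, 0, 0]],
    [1, [0, 0, 0], [0, 0, 0]],
  ],
)

```text
t: 2.25
position: [0.6213, 0.2144, 0.1403]
tcp_rot: [[-0.969, 0.248, -0.0], [0.248, 0.969, -0.0], [0.0, -0.0, -1.0]]
contact_force: [-0.2, 0.4, 0.7]
opening: 0.0942
grasp_force: 0.0
```

```bash
cat >> h.py <<'E'
def tile(f,box,thr=14,z=.011):
    """largest thing unlike the box's border colour, as a rectangle on plane z"""
    im=f["image"]; lab=cv2.cvtColor(im,cv2.COLOR_BGR2LAB).astype(float)
    x0,y0,x1,y1=box; L=lab[y0:y1,x0:x1]
    bg=np.median(np.vstack([L[0],L[-1],L[:,0],L[:,-1]]),axis=0)
    m=np.zeros(im.shape[:2],np.uint8); m[y0:y1,x0:x1]=(np.linalg.norm(L-bg,axis=2)>thr)*255
    m=cv2.morphologyEx(m,cv2.MORPH_OPEN,np.ones((5,5)))
    c=cv2.convexHull(blobs(m)[0]); return rect(f,c,z),c
E
python3 - <<'E'
from h import *
s=observe(); print(s["t"],s["position"],shift((.6217,.2129,.14),75.7))
f=grab_frame("wrist"); p=proj(f,(.6217,.2129,.011)); print(p)
u,v=p.astype(int); r,c=tile(f,(max(u-75,0),max(v-75,0),u+75,min(v+75,399))); print(r)
im=f["image"].copy(); cv2.drawContours(im,[c],-1,(0,255,0),1); cv2.imwrite("pics/w1.png",im)
E
```

```text
2.25 [0.6213 0.2144 0.1403] (array([-0.0202, -0.0342,  0.0068]), np.float64(-0.013424164261550686), np.float64(75.6194550144307))
[322.6044 203.8328]
(array([0.5972, 0.2173]), array([154.1576, 102.7757]), -14.398330688476562)
```

View pics/w1.png

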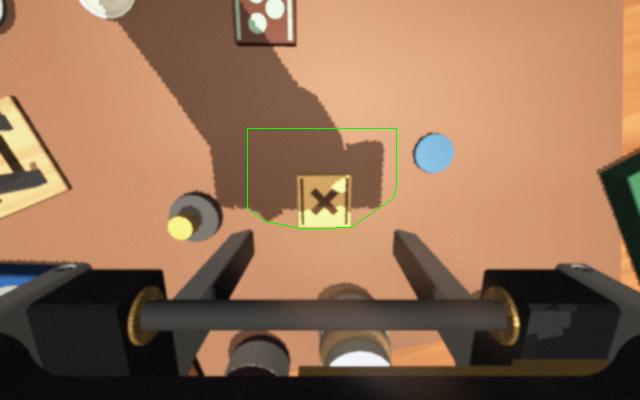

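Wrist view: ochre tile squarely between the fingers, corners about (298,176)–(352,228), aligned with the image axes. The arm's shadow spoiled the mask, so I use the corners.

```bash
python3 - <<'E'
from h import *
f=grab_frame("wrist"); m=mask(f,(18,90,60),(35,255,255),(280,160,370,245)); m=cv2.morphologyEx(m,cv2.MORPH_CLOSE,np.ones((5,5)));m=cv2.morphologyEx(m,cv2.MORPH_OPEN,np.ones((5,5)))
c=cv2.convexHull(blobs(m)[0]); print(cv2.boundingRect(c),rect(f,c,.011)); print(ray(f,(324.9,202.),.011))
print(shift((*rect(f,c,.011)[0],.026),75.7)); print(shift((*ray(f,(324.9,202.),.011)[:2],.026)))
E
```

```text
(298, 175, 53, 53) (array([0.6196, 0.2144]), array([52.9285, 56.7881]), -15.658927917480469)
[0.6204 0.2157 0.011 ]
(array([ 0.0393, -0.011 ,  2.8581]), np.float64(-0.00613454036073809), np.float64(75.66319275783557))
(array([0.0291, 0.0255, 2.858 ]), None, np.float64(75.66319275783557))
```

Request:
step_arm(
  moves=[
    [1, [0.03, 0.01, 0.8], [0, 0, 0]],
    [1, [0, 0, 0.8], [0, 0, 0]],
    [1, [0, 0, 0.8], [0, 0, 0]],
    [1, [0, 0, 0.46], [0, 0, 0]],
    [1, [0, 0, 0], [0, 0, 0]],
    [-1, [0, 0, 0], [0, 0, 0]],
    [-1, [0, 0, 0], [0, 0, 0]],
    [-1, [0, 0, 0], [0, 0, 0]],
  ],
  newtons=20,
)

```text
t: 3.35
position: [0.6206, 0.2152, 0.0266]
tcp_rot: [[-0.969, 0.247, 0.001], [0.247, 0.969, 0.0], [-0.001, 0.001, -1.0]]
contact_force: [0.5, 0.6, -0.3]
opening: 0.0672
grasp_force: 0.0
```

Request:
step_arm(
  moves=[
    [-1, [0, 0, 0], [0, 0, 0]],
    [-1, [0, 0, 0], [0, 0, 0]],
    [-1, [0, 0, -0.6], [0, 0, 0]],
    [-1, [0, 0, -0.8], [0, 0, 0]],
    [-1, [0, 0, -0.8], [0, 0, 0]],
    [-1, [0, 0, -0.8], [0, 0, 0]],
    [-1, [0, 0, 0], [0, 0, 0]],
    [-1, [0, 0, 0], [0, 0, 0]],
  ],
)

```text
t: 4.35
position: [0.6199, 0.2149, 0.1452]
tcp_rot: [[-0.969, 0.246, -0.001], [0.246, 0.969, -0.0], [0.001, -0.001, -1.0]]
contact_force: [-0.9, -0.1, -0.8]
opening: 0.0557
grasp_force: 20.0
```

```bash
python3 - <<'E'
from h import *
s=observe(); print(s["t"],s["position"],s["opening"],s["grasp_force"],shift((.5005,-.0957,.146),96.7))
f=grab_frame("wrist");cv2.imwrite("pics/w2.png",f["image"])
# jig from wrist/scene
E
```

```text
4.35 [0.6199 0.2149 0.1452] 0.05571346039414211 19.995848536491394 (array([ 0.9786, -8.2619, -0.0159]), np.float64(-3.4945691991477568), np.float64(75.73258480511346))
```

```bash
python3 - <<'E'
from h import *
print(shift((.57,-.0957,.146),96.7))
E
```

```text
(array([-0.7098, -7.8309, -0.024 ]), np.float64(-3.4952566790252533), np.float64(75.72845992584848))
```

Request:
step_arm(
  moves=[
    [-1, [-0.1, -0.98, 0], [0, 0, 0]],
    [-1, [-0.1, -0.98, 0], [0, 0, 0]],
    [-1, [-0.1, -0.98, 0], [0, 0, 0]],
    [-1, [-0.1, -0.98, 0], [0, 0, 0]],
    [-1, [-0.1, -0.98, 0], [0, 0, 0]],
    [-1, [-0.1, -0.98, 0], [0, 0, 0]],
    [-1, [-0.1, -0.98, 0], [0, 0, 0]],
    [-1, [0, -0.97, 0], [0, 0, 0]],
  ],
)

```text
t: 5.4
position: [0.5694, -0.0967, 0.1448]
tcp_rot: [[-0.969, 0.247, -0.002], [0.247, 0.969, -0.0], [0.002, -0.0, -1.0]]
contact_force: [-0.4, -0.3, -0.5]
opening: 0.0559
grasp_force: 20.0
```

Request:
step_arm(
  moves=[
    [-1, [0, 0, 0], [0, 0, -0.9]],
    [-1, [0, 0, 0], [0, 0, -0.9]],
    [-1, [0, 0, 0], [0, 0, -0.9]],
    [-1, [0, 0, 0], [0, 0, -0.8]],
    [-1, [0, 0, 0], [0, 0, 0]],
    [-1, [0, 0, 0], [0, 0, 0]],
    [-1, [0, 0, 0], [0, 0, 0]],
    [-1, [0, 0, 0], [0, 0, 0]],
  ],
)

```text
t: 6.4
position: [0.5702, -0.0953, 0.1458]
tcp_rot: [[-0.993, -0.117, -0.0], [-0.117, 0.993, -0.0], [0.0, -0.0, -1.0]]
contact_force: [0.3, 0.2, -0.5]
opening: 0.0556
grasp_force: 20.0
```

```bash
python3 - <<'E'
from h import *
s=observe(); print(s["t"],s["position"])
f=grab_frame("wrist");cv2.imwrite("pics/w3.png",f["image"]); print(proj(f,(.5005,-.0957,.008)))
E
```

```text
6.4 [ 0.5702 -0.0953  0.1458]
[331.443  134.6797]
```

View pics/w3.png

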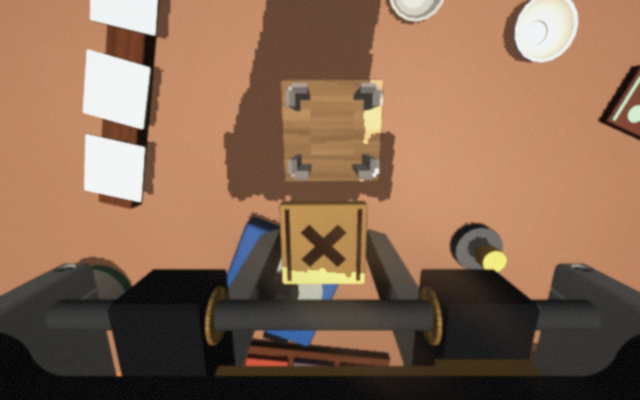

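Wrist view: jig base corners about (281,81), (383,79), (384,181), (284,182), and the ochre tile held square at (323,243). Casting rays for the jig.

```bash
python3 - <<'E'
from h import *
f=grab_frame("wrist")
m=mask(f,(16,60,30),(30,255,255),(265,65,400,197)); c=cv2.convexHull(blobs(cv2.morphologyEx(m,cv2.MORPH_CLOSE,np.ones((5,5))))[0]); print(rect(f,c,.008))
P=np.array([ray(f,q,.008)[:2] for q in [(281,80.5),(383,79),(384.5,181),(284,182)]]); print(P.mean(0),[np.degrees(np.arctan2(*(P[(i+1)%4]-P[i])[::-1])) for i in range(4)])
# tile in hand at its top plane: TCP z - .026+.011
s=observe(); z=s["position"][2]-.015
T=np.array([ray(f,q,z)[:2] for q in [(281,201.5),(367,203),(365.5,284),(281,282.5)]]); print("held",T.mean(0),s["position"],[np.degrees(np.arctan2(*(T[(i+1)%4]-T[i])[::-1])) for i in range(4)],[np.linalg.norm(T[(i+1)%4]-T[i]) for i in range(4)])
for b in [(80,0,165,40),(80,45,160,130),(75,130,155,205)]:
    k=mask(f,(0,0,170),(180,60,255),b); print("board",rect(f,blobs(k)[0],.024))
w=mask(f,(22,100,150),(34,255,255),(470,240,515,280)); print("knob",rect(f,blobs(w)[0],.045))
E
```

```text
(array([ 0.498 , -0.0956]), array([97.2683, 98.3184]), 6.686899185180664)
[ 0.4986 -0.0942] [np.float64(97.48101219828709), np.float64(10.656445268264685), np.float64(-82.7360345626415), np.float64(-173.63509984863512)]
held [ 0.5681 -0.096 ] [ 0.5702 -0.0954  0.1459] [np.float64(95.6525643940431), np.float64(7.907808198738167), np.float64(-84.46291580040585), np.float64(-175.45887299090677)] [np.float64(0.053662161768608566), np.float64(0.05644928506552869), np.float64(0.056975706475112166), np.float64(0.056301319170386804)]
board (array([ 0.4181, -0.2868]), array([55.9874, 27.4066]), -5.140861511230469)
board (array([ 0.484 , -0.2979]), array([56.4154, 56.6907]), -8.97760009765625)
board (array([ 0.5573, -0.3046]), array([56.5073, 57.0317]), -6.105491638183594)
knob (array([0.6009, 0.0782]), array([22.8663, 21.0294]), -8.118385314941406)
```

```bash
python3 - <<'E'
from h import *
print(shift((.5003,-.0949,.0475),96.8))
E
```

```text
(array([1.7341, 0.2158, 2.4597]), np.float64(-0.014923214369365686), np.float64(96.7104607137838))
```

Request:
step_arm(
  moves=[
    [-1, [0.9, 0.1, 0], [0, 0, 0]],
    [-1, [0.83, 0.12, 0], [0, 0, 0]],
    [-1, [0, 0, 0], [0, 0, 0]],
    [-1, [0, 0, 0.6], [0, 0, 0]],
    [-1, [0, 0, 0.6], [0, 0, 0]],
    [-1, [0, 0, 0.4], [0, 0, 0]],
    [-1, [0, 0, 0], [0, 0, 0]],
    [-1, [0, 0, 0], [0, 0, 0]],
  ],
)

```text
t: 7.5
position: [0.5009, -0.0948, 0.0825]
tcp_rot: [[-0.993, -0.117, 0.001], [-0.117, 0.993, -0.0], [-0.001, -0.0, -1.0]]
contact_force: [0.2, 0.5, -0.4]
opening: 0.0561
grasp_force: 20.0
```

```bash
python3 - <<'E'
from h import *
s=observe(); print(s["t"],s["position"],s["contact_force"],s["moment"],shift((.5003,-.0949,.0475),96.8))
f=grab_frame("wrist");cv2.imwrite("pics/w4.png",f["image"][100:360,180:480].repeat(2,0).repeat(2,1))
E
```

```text
7.5 [ 0.5009 -0.0948  0.0825] [ 0.2091  0.5121 -0.4361] [0.0282 0.0528 0.0181] (array([0.0167, 0.0008, 0.875 ]), np.float64(-0.012335336466243518), np.float64(96.72598798120254))
```

View pics/w4.png

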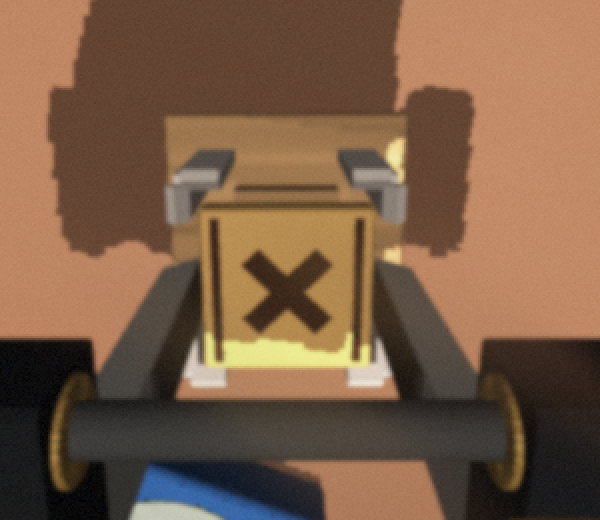

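The tile sits symmetrically between the posts (post tops at 168 and 405, tile centred at 288). Lowering it.

Request:
step_arm(
  moves=[
    [-1, [0, 0, 0.3], [0, 0, 0]],
    [-1, [0, 0, 0.3], [0, 0, 0]],
    [-1, [0, 0, 0.15], [0, 0, 0]],
    [-1, [0, 0, 0.12], [0, 0, 0]],
    [-1, [0, 0, 0], [0, 0, 0]],
    [-1, [0, 0, 0], [0, 0, 0]],
    [-1, [0, 0, 0], [0, 0, 0]],
    [-1, [0, 0, 0], [0, 0, 0]],
  ],
)

```text
t: 8.55
position: [0.5005, -0.0948, 0.0472]
tcp_rot: [[-0.993, -0.117, 0.0], [-0.117, 0.993, -0.0], [-0.0, -0.0, -1.0]]
contact_force: [0.1, 0.2, -0.2]
opening: 0.0558
grasp_force: 20.0
```

Request:
step_arm(
  moves=[
    [0.6, [0, 0, 0], [0, 0, 0]],
    [0.6, [0, 0, 0], [0, 0, 0]],
    [0.6, [0, 0, 0], [0, 0, 0]],
    [0.6, [0, 0, -0.6], [0, 0, 0]],
    [0.6, [0, 0, -0.8], [0, 0, 0]],
    [0.6, [0, 0, -0.8], [0, 0, 0]],
    [0.6, [0, 0, -0.4], [0, 0, 0]],
    [0.6, [0, 0, 0], [0, 0, 0]],
  ],
)

```text
t: 9.55
position: [0.5008, -0.0948, 0.1515]
tcp_rot: [[-0.993, -0.117, 0.001], [-0.117, 0.993, -0.0], [-0.001, -0.0, -1.0]]
contact_force: [-0.5, 0.4, -0.1]
opening: 0.0753
grasp_force: 0.0
```

```bash
python3 - <<'E'
from h import *
s=observe(); print(s["t"],s["position"],s["opening"])
print(shift((.558,-.3045,.15),84))
f=grab_frame("top"); 
for c in blobs(mask(f,(20,60,90),(35,255,255),(200,170,250,215))): print(rect(f,c,.011))
print(tile(f,(208,250,248,290)))
f=grab_frame("wrist");cv2.imwrite("pics/w5.png",f["image"][60:340,180:480].repeat(2,0).repeat(2,1))
E
```

```text
9.55 [ 0.5008 -0.0948  0.1515] 0.07531411390343108
(array([-0.8061, -5.3745,  0.0401]), np.float64(2.1215193102358136), np.float64(96.72911586141488))
((array([0.4378, 0.2104]), array([37.8719, 60.5582]), -3.503631591796875), array([[[226, 256]],

       [[228, 257]],

       [[233, 263]],

       [[233, 267]],

       [[232, 280]],

       [[231, 283]],

       [[227, 283]],

       [[218, 281]],

       [[216, 280]],

       [[216, 272]],

       [[218, 258]],

       [[220, 256]]], dtype=int32))
```

View pics/w5.png

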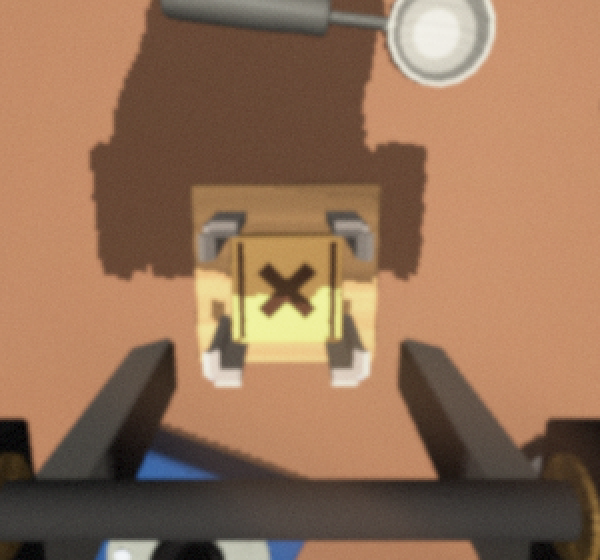

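The tile lies square in the pocket. Next, the far board at (0.558, -0.3045).

Request:
step_arm(
  moves=[
    [0.7, [-0.14, -0.9, 0], [0, 0, 0]],
    [0.7, [-0.14, -0.9, 0], [0, 0, 0]],
    [0.7, [-0.14, -0.9, 0], [0, 0, 0]],
    [0.7, [-0.14, -0.9, 0], [0, 0, 0]],
    [0.7, [-0.14, -0.9, 0], [0, 0, 0]],
    [0.7, [-0.11, -0.87, 0], [0, 0, 0.7]],
    [0.7, [0, 0, 0], [0, 0, 0.7]],
    [0.7, [0, 0, 0], [0, 0, 0.72]],
  ],
)

```text
t: 10.65
position: [0.5571, -0.3045, 0.1491]
tcp_rot: [[-0.994, 0.108, -0.002], [0.108, 0.994, 0.001], [0.002, 0.0, -1.0]]
contact_force: [0.1, 0.2, -0.9]
opening: 0.0801
grasp_force: 0.0
```

Request:
step_arm(
  moves=[
    [0.7, [0, 0, 0.5], [0, 0, 0]],
    [0.7, [0, 0, 0], [0, 0, 0]],
    [0.7, [0, 0, 0], [0, 0, 0]],
    [0.7, [0, 0, 0], [0, 0, 0]],
    [0.7, [0, 0, 0], [0, 0, 0]],
    [0.7, [0, 0, 0], [0, 0, 0]],
    [0.7, [0, 0, 0], [0, 0, 0]],
    [0.7, [0, 0, 0], [0, 0, 0]],
  ],
)

```text
t: 11.65
position: [0.5578, -0.3043, 0.1311]
tcp_rot: [[-0.995, 0.104, 0.0], [0.104, 0.995, -0.0], [-0.0, -0.0, -1.0]]
contact_force: [0.4, 0.2, -0.0]
opening: 0.0797
grasp_force: 0.0
```

```bash
cat >> h.py <<'E'
def board(f,p,z=.024,r=50):
    """pale board near the world point p"""
    u,v=proj(f,(*p,z)).astype(int); k=mask(f,(0,0,150),(180,70,255),(max(u-r,0),max(v-r,0),u+r,min(v+r,399)))
    k=cv2.morphologyEx(k,cv2.MORPH_OPEN,np.ones((7,7)))
    return [rect(f,c,z) for c in blobs(k,300)]
E
python3 - <<'E'
from h import *
s=observe(); print(s["t"],s["position"])
f=grab_frame("wrist"); print(board(f,(.558,-.3045)),shift((.558,-.3045,.041),84));cv2.imwrite("pics/w6.png",f["image"])
E
```

```text
11.65 [ 0.5578 -0.3043  0.1311]
[(array([ 0.5575, -0.3051]), array([57.2948, 56.0244]), -6.01348876953125)] (array([-0.0065, -0.0052,  2.2531]), np.float64(0.0016978451903876628), np.float64(84.01018707114233))
```

View pics/w6.png

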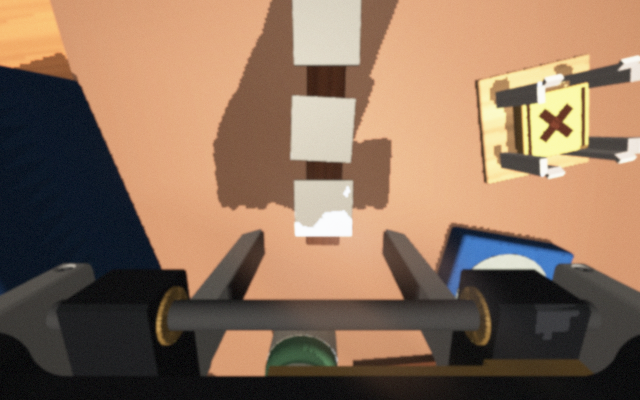

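The board is centred between the fingers at (323,208), and the jig tile is visible and square. Descending to grip.

Request:
step_arm(
  moves=[
    [0.7, [0, 0, 0.7], [0, 0, 0]],
    [0.7, [0, 0, 0.7], [0, 0, 0]],
    [0.7, [0, 0, 0.6], [0, 0, 0]],
    [0.7, [0, 0, 0.28], [0, 0, 0]],
    [0.7, [0, 0, 0], [0, 0, 0]],
    [-1, [0, 0, 0], [0, 0, 0]],
    [-1, [0, 0, 0], [0, 0, 0]],
    [-1, [0, 0, 0], [0, 0, 0]],
  ],
  newtons=12,
)

```text
t: 12.7
position: [0.5581, -0.3044, 0.0405]
tcp_rot: [[-0.995, 0.104, 0.001], [0.104, 0.995, -0.0], [-0.001, -0.0, -1.0]]
contact_force: [-1.0, 0.3, 4.3]
opening: 0.0558
grasp_force: 12.0
```

Request:
step_arm(
  moves=[
    [-1, [0, 0, 0], [0, 0, 0]],
    [-1, [0, 0, -0.3], [0, 0, 0]],
    [-1, [0, 0, -0.6], [0, 0, 0]],
    [-1, [0, 0, -0.8], [0, 0, 0]],
    [-1, [0, 0, -0.8], [0, 0, 0]],
    [-1, [0, 0, -0.3], [0, 0, 0]],
    [-1, [0, 0, 0], [0, 0, 0]],
    [-1, [0, 0, 0], [0, 0, 0]],
  ],
)

```text
t: 13.7
position: [0.5573, -0.304, 0.1507]
tcp_rot: [[-0.995, 0.104, -0.001], [0.104, 0.995, 0.001], [0.002, 0.0, -1.0]]
contact_force: [-0.4, -0.2, -0.5]
opening: 0.0559
grasp_force: 12.0
```

```bash
python3 - <<'E'
from h import *
s=observe(); print(s["t"],s["position"],s["opening"],shift((.5003,-.0949,.15),96.8))
E
```

```text
13.7 [ 0.5573 -0.304   0.1507] 0.05585825044593092 (array([1.9616, 5.0493, 0.0229]), np.float64(-2.130831157536806), np.float64(84.01501305477916))
```

Request:
step_arm(
  moves=[
    [-1, [0.3, 0.85, 0], [0, 0, 0]],
    [-1, [0.35, 0.85, 0], [0, 0, 0]],
    [-1, [0.35, 0.85, 0], [0, 0, 0]],
    [-1, [0.35, 0.85, 0], [0, 0, 0]],
    [-1, [0.35, 0.85, 0], [0, 0, 0]],
    [-1, [0.26, 0.8, 0], [0, 0, -0.7]],
    [-1, [0, 0, 0], [0, 0, -0.7]],
    [-1, [0, 0, 0], [0, 0, -0.73]],
  ],
)

```text
t: 14.7
position: [0.5003, -0.0947, 0.151]
tcp_rot: [[-0.993, -0.121, -0.002], [-0.121, 0.993, 0.0], [0.002, 0.0, -1.0]]
contact_force: [0.2, -0.7, -0.1]
opening: 0.0554
grasp_force: 12.0
```

Request:
step_arm(
  moves=[
    [-1, [0, 0, 0.5], [0, 0, 0]],
    [-1, [0, 0, 0.5], [0, 0, 0]],
    [-1, [0, 0, 0.4], [0, 0, 0]],
    [-1, [0, 0, 0], [0, 0, 0]],
    [-1, [0, 0, 0], [0, 0, 0]],
    [-1, [0, 0, 0], [0, 0, 0]],
    [-1, [0, 0, 0], [0, 0, 0]],
    [-1, [0, 0, 0], [0, 0, 0]],
  ],
)

```text
t: 15.7
position: [0.501, -0.0952, 0.0961]
tcp_rot: [[-0.993, -0.118, 0.0], [-0.118, 0.993, -0.0], [-0.0, -0.0, -1.0]]
contact_force: [0.2, 0.1, -0.4]
opening: 0.0554
grasp_force: 12.0
```

```bash
python3 - <<'E'
from h import *
s=observe(); print(s["t"],s["position"],s["opening"],shift((.5003,-.0949,.0545),96.8))
f=grab_frame("wrist");cv2.imwrite("pics/w7.png",f["image"][100:360,180:480].repeat(2,0).repeat(2,1))
E
```

```text
15.7 [ 0.501  -0.0952  0.0961] 0.05540151507702994 (array([0.0159, 0.0105, 1.0404]), np.float64(-0.002823582222615547), np.float64(96.7830585066643))
```

View pics/w7.png

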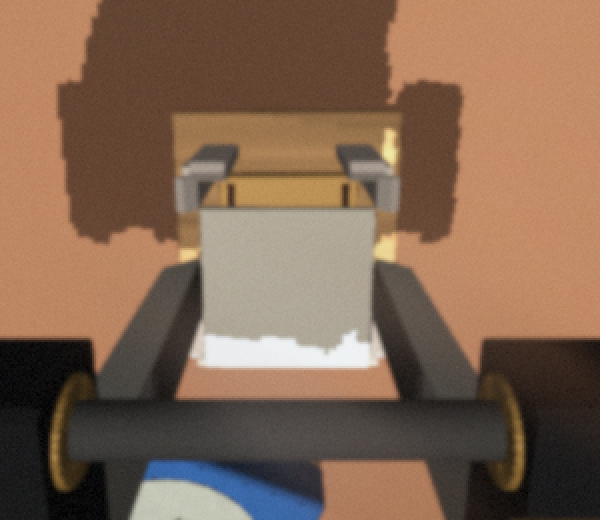

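The board is held square and centred over the posts. Lower to about 2 mm above the tile, then release.

Request:
step_arm(
  moves=[
    [-1, [0.01, 0, 0.4], [0, 0, 0]],
    [-1, [0, 0, 0.4], [0, 0, 0]],
    [-1, [0, 0, 0.27], [0, 0, 0]],
    [-1, [0, 0, 0], [0, 0, 0]],
    [-1, [0, 0, 0], [0, 0, 0]],
    [0.6, [0, 0, 0], [0, 0, 0]],
    [0.6, [0, 0, 0], [0, 0, 0]],
    [0.6, [0, 0, 0], [0, 0, 0]],
  ],
)

```text
t: 16.75
position: [0.5006, -0.0953, 0.0533]
tcp_rot: [[-0.993, -0.118, 0.0], [-0.118, 0.993, -0.0], [-0.0, -0.0, -1.0]]
contact_force: [-0.8, 0.3, 0.1]
opening: 0.0753
grasp_force: 0.0
```

Request:
step_arm(
  moves=[
    [0.6, [0, 0, -0.5], [0, 0, 0]],
    [0.6, [0, 0, -0.8], [0, 0, 0]],
    [0.6, [0, 0, -0.8], [0, 0, 0]],
    [0.6, [0, 0, -0.4], [0, 0, 0]],
    [0.6, [0, 0, 0], [0, 0, 0]],
    [0.6, [0, 0, 0], [0, 0, 0]],
    [0.6, [0, 0, 0], [0, 0, 0]],
    [0.6, [0, 0, 0], [0, 0, 0]],
  ],
)

```text
t: 17.75
position: [0.5002, -0.0952, 0.1525]
tcp_rot: [[-0.993, -0.118, -0.001], [-0.118, 0.993, -0.0], [0.001, 0.0, -1.0]]
contact_force: [0.2, -0.1, -0.3]
opening: 0.0757
grasp_force: 0.0
```

```bash
python3 - <<'E'
from h import *
s=observe(); print(s["t"],s["position"],s["opening"])
f=grab_frame("wrist"); print("board in jig",board(f,(.5,-.095),.035,40))
a=f["image"][60:340,180:480].repeat(2,0).repeat(2,1)
f=grab_frame("top"); b=cv2.resize(f["image"][160:300,190:290],None,fx=2,fy=4)  # brown tile
b=cv2.resize(f["image"][230:310,195:260],(200,246)); a[:246,:200]=b
cv2.imwrite("pics/w8.png",a)
print(shift((.4374,.205,.14),75.7))
E
```

```text
17.75 [ 0.5002 -0.0952  0.1525] 0.07571561120518784
board in jig [(array([ 0.5001, -0.0959]), array([56.8906, 57.1277]), 6.752964496612549)]
(array([0.676 , 7.6396, 0.3196]), np.float64(3.514050115856648), np.float64(96.78430069513989))
```

View pics/w8.png

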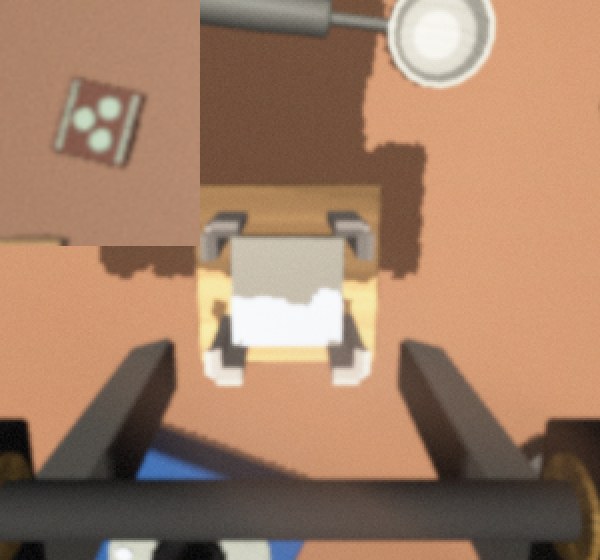

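The board sits square in the jig. Inset: the brown tile is still at top-view pixel (227,270). Going there.

Request:
step_arm(
  moves=[
    [1, [0.085, 0.95, 0], [0, 0, 0]],
    [1, [0.085, 0.95, 0], [0, 0, 0]],
    [1, [0.085, 0.96, 0], [0, 0, 0]],
    [1, [0.085, 0.96, 0], [0, 0, 0]],
    [1, [0.085, 0.96, 0], [0, 0, 0]],
    [1, [0.085, 0.96, 0], [0, 0, 0]],
    [1, [0.085, 0.95, 0], [0, 0, 0]],
    [1, [0.08, 0.95, 0], [0, 0, 0]],
  ],
)

```text
t: 18.85
position: [0.4372, 0.2062, 0.1531]
tcp_rot: [[-0.993, -0.118, 0.0], [-0.118, 0.993, -0.0], [-0.0, -0.0, -1.0]]
contact_force: [0.8, -1.4, 0.6]
opening: 0.0941
grasp_force: 0.0
```

Request:
step_arm(
  moves=[
    [1, [0, 0, 0.1], [0, 0, 0.9]],
    [1, [0, 0, 0.1], [0, 0, 0.9]],
    [1, [0, 0, 0.1], [0, 0, 0.9]],
    [1, [0, 0, 0], [0, 0, 0.8]],
    [1, [0, 0, 0], [0, 0, 0]],
    [1, [0, 0, 0], [0, 0, 0]],
    [1, [0, 0, 0], [0, 0, 0]],
    [1, [0, 0, 0], [0, 0, 0]],
  ],
)

```text
t: 19.85
position: [0.4376, 0.205, 0.1411]
tcp_rot: [[-0.97, 0.245, 0.0], [0.245, 0.97, -0.0], [-0.0, -0.0, -1.0]]
contact_force: [0.3, -0.8, 0.4]
opening: 0.0941
grasp_force: 0.0
```

```bash
python3 - <<'E'
from h import *
s=observe(); print(s["t"],s["position"]); f=grab_frame("wrist"); print(proj(f,(.4374,.205,.011)))
cv2.imwrite("pics/w9.png",f["image"][100:300,200:440].repeat(3,0).repeat(3,1))
print(shift((.4374,.205,.026),75.7))
E
```

```text
19.85 [0.4376 0.205  0.1411]
[323.8735 202.7335]
(array([0.0043, 0.0001, 2.877 ]), np.float64(0.018295197263154723), np.float64(75.80977118357893))
```

View pics/w9.png

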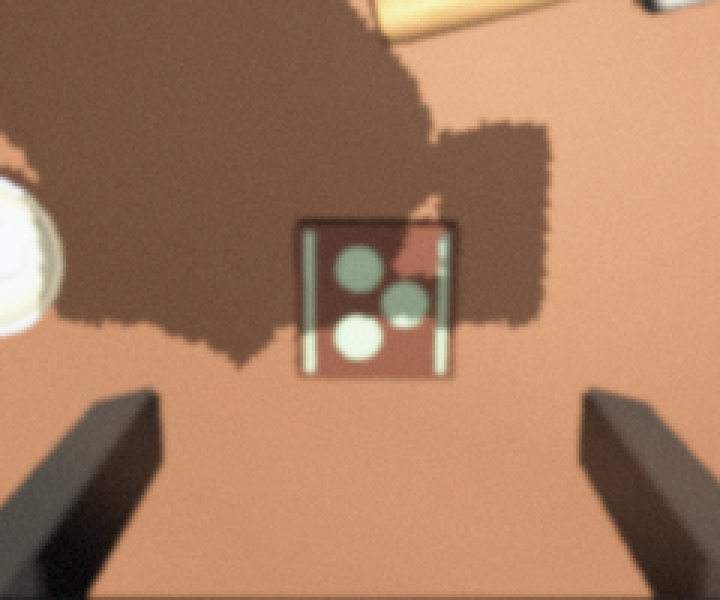

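Brown tile at about pixel (325,200), square to the fingers. The dish is clear of them. Gripping.

Request:
step_arm(
  moves=[
    [1, [0.03, 0.03, 0.8], [0, 0, 0]],
    [1, [0, 0, 0.8], [0, 0, 0]],
    [1, [0, 0, 0.8], [0, 0, 0]],
    [1, [0, 0, 0.47], [0, 0, 0]],
    [1, [0, 0, 0], [0, 0, 0]],
    [-1, [0, 0, 0], [0, 0, 0]],
    [-1, [0, 0, 0], [0, 0, 0]],
    [-1, [0, 0, 0], [0, 0, 0]],
  ],
  newtons=20,
)

```text
t: 20.9
position: [0.437, 0.2066, 0.0269]
tcp_rot: [[-0.969, 0.246, 0.001], [0.246, 0.969, 0.0], [-0.001, 0.001, -1.0]]
contact_force: [0.9, -0.6, 0.5]
opening: 0.0677
grasp_force: 0.0
```

Request:
step_arm(
  moves=[
    [-1, [0, 0, 0], [0, 0, 0]],
    [-1, [0, 0, 0], [0, 0, 0]],
    [-1, [0, 0, -0.6], [0, 0, 0]],
    [-1, [0, 0, -0.8], [0, 0, 0]],
    [-1, [0, 0, -0.8], [0, 0, 0]],
    [-1, [0, 0, -0.8], [0, 0, 0]],
    [-1, [0, 0, -0.2], [0, 0, 0]],
    [-1, [0, 0, 0], [0, 0, 0]],
  ],
)

```text
t: 21.9
position: [0.4366, 0.2064, 0.154]
tcp_rot: [[-0.969, 0.246, 0.0], [0.246, 0.969, 0.0], [-0.0, 0.0, -1.0]]
contact_force: [1.5, -0.5, -0.2]
opening: 0.0554
grasp_force: 20.0
```

```bash
python3 - <<'E'
from h import *
s=observe(); print(s["t"],s["position"],s["opening"],shift((.5003,-.0951,.15),96.8))
E
```

```text
21.9 [0.4366 0.2064 0.154 ] 0.055431305743022796 (array([-3.3943, -6.917 ,  0.1011]), np.float64(-3.502011945876525), np.float64(75.78792832474085))
```

Request:
step_arm(
  moves=[
    [-1, [-0.42, -0.86, 0], [0, 0, 0]],
    [-1, [-0.42, -0.86, 0], [0, 0, 0]],
    [-1, [-0.42, -0.86, 0], [0, 0, 0]],
    [-1, [-0.42, -0.87, 0], [0, 0, 0]],
    [-1, [-0.43, -0.87, 0], [0, 0, 0]],
    [-1, [-0.43, -0.87, 0], [0, 0, 0]],
    [-1, [-0.43, -0.87, 0], [0, 0, 0]],
    [-1, [-0.42, -0.86, 0], [0, 0, 0]],
  ],
)

```text
t: 22.9
position: [0.4997, -0.0964, 0.1528]
tcp_rot: [[-0.969, 0.245, -0.002], [0.245, 0.969, -0.0], [0.002, -0.001, -1.0]]
contact_force: [0.5, 0.2, -0.1]
opening: 0.0555
grasp_force: 20.0
```

Request:
step_arm(
  moves=[
    [-1, [0, 0, 0], [0, 0, -0.9]],
    [-1, [0, 0, 0], [0, 0, -0.9]],
    [-1, [0, 0, 0], [0, 0, -0.9]],
    [-1, [0, 0, 0.4], [0, 0, -0.8]],
    [-1, [0, 0, 0.5], [0, 0, 0]],
    [-1, [0, 0, 0.3], [0, 0, 0]],
    [-1, [0, 0, 0], [0, 0, 0]],
    [-1, [0, 0, 0], [0, 0, 0]],
  ],
)

```text
t: 23.9
position: [0.5003, -0.0952, 0.1065]
tcp_rot: [[-0.993, -0.118, 0.0], [-0.118, 0.993, -0.0], [-0.0, -0.0, -1.0]]
contact_force: [0.2, -0.2, -0.7]
opening: 0.0554
grasp_force: 20.0
```

```bash
python3 - <<'E'
from h import *
s=observe(); print(s["t"],s["position"],s["opening"],shift((.5003,-.0951,.063),96.8))
f=grab_frame("wrist");cv2.imwrite("pics/w10.png",f["image"][100:360,180:480].repeat(2,0).repeat(2,1))
E
```

```text
23.9 [ 0.5003 -0.0952  0.1065] 0.05541078416743997 (array([0.0007, 0.0028, 1.0882]), np.float64(-0.0030609752971363), np.float64(96.78163414821718))
```

View pics/w10.png

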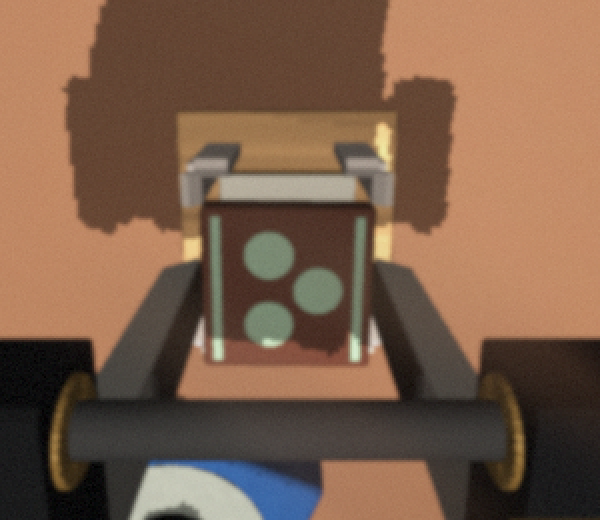

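```bash
python3 - <<'E'
from h import *
f=grab_frame("wrist"); s=observe(); R=s["tcp_rot"]
for z,a,b in [(.0906,202,282)]:
    print([(R.T@(ray(f,(180+288/2,v),z)-s["position"]))[0]*1000 for v in (a,b)])
E
```

```text
[np.float64(30.19212099587859), np.float64(-25.77066940696195)]
```

Request:
step_arm(
  moves=[
    [-1, [0, 0, 0.35], [0, 0, 0]],
    [-1, [0, 0, 0.35], [0, 0, 0]],
    [-1, [0, 0, 0.25], [0, 0, 0]],
    [-1, [0, 0, 0.14], [0, 0, 0]],
    [-1, [0, 0, 0], [0, 0, 0]],
    [-1, [0, 0, 0], [0, 0, 0]],
    [-1, [0, 0, 0], [0, 0, 0]],
    [-1, [0, 0, 0], [0, 0, 0]],
  ],
)

```text
t: 25.0
position: [0.5003, -0.0951, 0.0629]
tcp_rot: [[-0.993, -0.118, 0.0], [-0.118, 0.993, -0.0], [-0.0, -0.0, -1.0]]
contact_force: [-0.6, -0.1, -1.3]
opening: 0.0553
grasp_force: 20.0
```

Request:
step_arm(
  moves=[
    [0.6, [0, 0, 0], [0, 0, 0]],
    [0.6, [0, 0, 0], [0, 0, 0]],
    [0.6, [0, 0, 0], [0, 0, 0]],
    [0.6, [0, 0, -0.5], [0, 0, 0]],
    [0.6, [0, 0, -0.8], [0, 0, 0]],
    [0.6, [0, 0, -0.9], [0, 0, 0]],
    [0.6, [0, 0, 0], [0, 0, 0]],
    [0.6, [0, 0, 0], [0, 0, 0]],
  ],
)

```text
t: 26.0
position: [0.4999, -0.0951, 0.1503]
tcp_rot: [[-0.993, -0.118, -0.0], [-0.118, 0.993, 0.0], [0.0, 0.0, -1.0]]
contact_force: [-0.2, -0.0, -0.3]
opening: 0.0752
grasp_force: 0.0
```

```bash
python3 - <<'E'
from h import *
s=observe(); print(s["t"],s["position"],s["opening"])
f=grab_frame("top"); print("boards now",[board(f,p,.024,16) for p in [(.484,-.298),(.4046,-.2855)]])
f=grab_frame("wrist");cv2.imwrite("pics/w11.png",f["image"][60:340,180:480].repeat(2,0).repeat(2,1))
print(shift((.4843,-.2985,.15),81.2))
E
```

```text
26.0 [ 0.4999 -0.0951  0.1503] 0.075193208698162
boards now [[], []]
(array([ 0.9827, -5.0043, -0.0048]), np.float64(2.5981694655993217), np.float64(96.78901679359593))
```

View pics/w11.png

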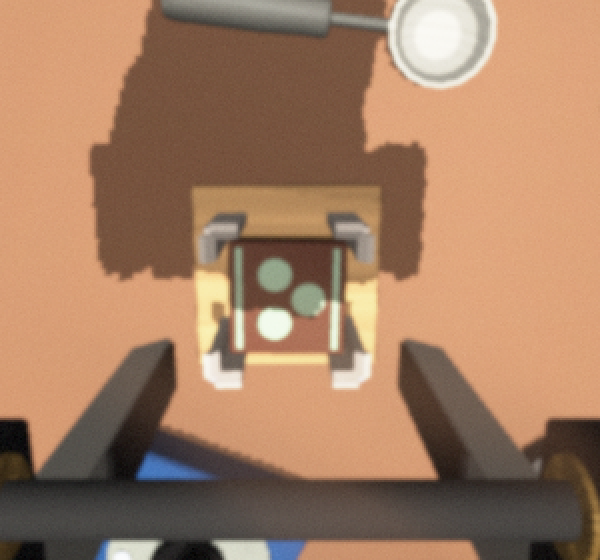

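The brown tile is square on the first board. Now the middle board.

Request:
step_arm(
  moves=[
    [0.7, [0.16, -0.83, 0], [0, 0, 0]],
    [0.7, [0.16, -0.83, 0], [0, 0, 0]],
    [0.7, [0.16, -0.83, 0], [0, 0, 0]],
    [0.7, [0.16, -0.83, 0], [0, 0, 0]],
    [0.7, [0.17, -0.83, 0], [0, 0, 0]],
    [0.7, [0.17, -0.84, 0], [0, 0, 0.8]],
    [0.7, [0, 0, 0.2], [0, 0, 0.9]],
    [0.7, [0, 0, 0.3], [0, 0, 0.9]],
  ],
)

```text
t: 27.1
position: [0.4844, -0.2984, 0.1296]
tcp_rot: [[-0.988, 0.157, -0.001], [0.157, 0.988, 0.0], [0.001, -0.0, -1.0]]
contact_force: [0.1, -0.2, -0.3]
opening: 0.08
grasp_force: 0.0
```

Request:
step_arm(
  moves=[
    [0.7, [0, 0, 0], [0, 0, 0]],
    [0.7, [0, 0, 0], [0, 0, 0]],
    [0.7, [0, 0, 0], [0, 0, 0]],
    [0.7, [0, 0, 0], [0, 0, 0]],
    [0.7, [0, 0, 0], [0, 0, 0]],
    [0.7, [0, 0, 0], [0, 0, 0]],
    [0.7, [0, 0, 0], [0, 0, 0]],
    [0.7, [0, 0, 0], [0, 0, 0]],
  ],
)

```text
t: 28.1
position: [0.4849, -0.298, 0.1307]
tcp_rot: [[-0.988, 0.153, 0.0], [0.153, 0.988, -0.0], [-0.0, -0.0, -1.0]]
contact_force: [-1.3, -0.7, -0.5]
opening: 0.0797
grasp_force: 0.0
```

```bash
python3 - <<'E'
from h import *
s=observe(); print(s["t"],s["position"])
f=grab_frame("wrist"); print(board(f,(.4845,-.298)),shift((.4845,-.298,.04),81.1))
E
```

```text
28.1 [ 0.4849 -0.298   0.1307]
[(array([ 0.4839, -0.2987]), array([57.1975, 56.8681]), -8.8431396484375)] (array([ 0.0081, -0.0021,  2.2674]), np.float64(0.015216048515360589), np.float64(81.19129629109216))
```

Request:
step_arm(
  moves=[
    [0.7, [0, 0, 0.7], [0, 0, 0]],
    [0.7, [0, 0, 0.7], [0, 0, 0]],
    [0.7, [0, 0, 0.6], [0, 0, 0]],
    [0.7, [0, 0, 0.28], [0, 0, 0]],
    [0.7, [0, 0, 0], [0, 0, 0]],
    [-1, [0, 0, 0], [0, 0, 0]],
    [-1, [0, 0, 0], [0, 0, 0]],
    [-1, [0, 0, 0], [0, 0, 0]],
  ],
  newtons=12,
)

```text
t: 29.15
position: [0.4852, -0.2981, 0.0401]
tcp_rot: [[-0.988, 0.153, 0.001], [0.153, 0.988, -0.0], [-0.001, -0.0, -1.0]]
contact_force: [-0.5, 0.3, 4.4]
opening: 0.0558
grasp_force: 12.0
```

Request:
step_arm(
  moves=[
    [-1, [0, 0, 0], [0, 0, 0]],
    [-1, [0, 0, -0.3], [0, 0, 0]],
    [-1, [0, 0, -0.6], [0, 0, 0]],
    [-1, [0, 0, -0.8], [0, 0, 0]],
    [-1, [0, 0, -0.8], [0, 0, 0]],
    [-1, [0, 0, -0.4], [0, 0, 0]],
    [-1, [0, 0, 0], [0, 0, 0]],
    [-1, [0, 0, 0], [0, 0, 0]],
  ],
)

```text
t: 30.15
position: [0.4844, -0.2976, 0.1544]
tcp_rot: [[-0.988, 0.153, -0.001], [0.153, 0.988, 0.001], [0.001, 0.0, -1.0]]
contact_force: [-0.3, -0.3, -0.5]
opening: 0.0555
grasp_force: 12.0
```

```bash
python3 - <<'E'
from h import *
s=observe(); print(s["t"],s["position"],s["opening"],shift((.5003,-.0951,.15),96.8))
f=grab_frame("wrist"); print(board(f,s["position"][:2],s["position"][2]-.0165,60))
E
```

```text
30.15 [ 0.4844 -0.2976  0.1544] 0.05551032276552367 (array([0.3818, 5.0644, 0.113 ]), np.float64(-2.6004832237963407), np.float64(81.19710065722195))
[(array([ 0.4831, -0.2983]), array([55.8202, 56.152 ]), -8.86474609375)]
```

Request:
step_arm(
  moves=[
    [-1, [0.06, 0.84, 0], [0, 0, 0]],
    [-1, [0.06, 0.84, 0], [0, 0, 0]],
    [-1, [0.06, 0.85, 0], [0, 0, 0]],
    [-1, [0.07, 0.85, 0], [0, 0, 0]],
    [-1, [0.07, 0.85, 0], [0, 0, 0]],
    [-1, [0.06, 0.83, 0], [0, 0, -0.8]],
    [-1, [0, 0, 0], [0, 0, -0.9]],
    [-1, [0, 0, 0], [0, 0, -0.9]],
  ],
)

```text
t: 31.2
position: [0.5004, -0.0951, 0.1545]
tcp_rot: [[-0.993, -0.122, -0.002], [-0.122, 0.993, 0.0], [0.002, 0.0, -1.0]]
contact_force: [-0.2, -0.1, -1.0]
opening: 0.0558
grasp_force: 12.0
```

Request:
step_arm(
  moves=[
    [-1, [0, 0, 0.5], [0, 0, 0]],
    [-1, [0, 0, 0.5], [0, 0, 0]],
    [-1, [0, 0, 0.3], [0, 0, 0]],
    [-1, [0, 0, 0], [0, 0, 0]],
    [-1, [0, 0, 0], [0, 0, 0]],
    [-1, [0, 0, 0], [0, 0, 0]],
    [-1, [0, 0, 0], [0, 0, 0]],
    [-1, [0, 0, 0], [0, 0, 0]],
  ],
)

```text
t: 32.2
position: [0.5009, -0.0956, 0.1037]
tcp_rot: [[-0.993, -0.118, 0.0], [-0.118, 0.993, -0.0], [-0.0, -0.0, -1.0]]
contact_force: [-0.4, -0.1, -0.4]
opening: 0.0555
grasp_force: 12.0
```

```bash
python3 - <<'E'
from h import *
s=observe(); print(s["t"],s["position"],s["opening"],shift((.5003,-.0951,.068),96.8))
f=grab_frame("wrist"); print(board(f,s["position"][:2],s["position"][2]-.016,60))
E
```

```text
32.2 [ 0.5009 -0.0956  0.1037] 0.05554911540102054 (array([0.0148, 0.0151, 0.8925]), np.float64(-0.001536312852503367), np.float64(96.79078212288498))
[(array([ 0.4994, -0.0963]), array([56.0181, 61.1509]), 6.752588272094727)]
```

Request:
step_arm(
  moves=[
    [-1, [0.01, 0.01, 0.4], [0, 0, 0]],
    [-1, [0, 0, 0.3], [0, 0, 0]],
    [-1, [0, 0, 0.2], [0, 0, 0]],
    [-1, [0, 0, 0], [0, 0, 0]],
    [-1, [0, 0, 0], [0, 0, 0]],
    [0.6, [0, 0, 0], [0, 0, 0]],
    [0.6, [0, 0, 0], [0, 0, 0]],
    [0.6, [0, 0, 0], [0, 0, 0]],
  ],
)

```text
t: 33.25
position: [0.5005, -0.0953, 0.0676]
tcp_rot: [[-0.993, -0.118, 0.0], [-0.118, 0.993, -0.0], [-0.0, -0.0, -1.0]]
contact_force: [0.3, -0.1, -0.3]
opening: 0.0749
grasp_force: 0.0
```

Request:
step_arm(
  moves=[
    [0.6, [0, 0, -0.5], [0, 0, 0]],
    [0.6, [0, 0, -0.8], [0, 0, 0]],
    [0.6, [0, 0, -0.8], [0, 0, 0]],
    [0.6, [0, 0, 0], [0, 0, 0]],
    [0.6, [0, 0, 0], [0, 0, 0]],
    [0.6, [0, 0, 0], [0, 0, 0]],
    [0.6, [0, 0, 0], [0, 0, 0]],
    [0.6, [0, 0, 0], [0, 0, 0]],
  ],
)

```text
t: 34.25
position: [0.5002, -0.0953, 0.1511]
tcp_rot: [[-0.993, -0.118, -0.001], [-0.118, 0.993, -0.0], [0.001, -0.0, -1.0]]
contact_force: [0.2, 0.4, -0.1]
opening: 0.075
grasp_force: 0.0
```

```bash
python3 - <<'E'
from h import *
s=observe(); print(s["t"],s["position"],s["opening"])
f=grab_frame("wrist"); print(board(f,(.5,-.095),.05,45))
cv2.imwrite("pics/w12.png",f["image"])
f=grab_frame("top")
for c in blobs(mask(f,(20,90,90),(35,255,255),(265,180,300,215))): print(rect(f,c,.045),cv2.contourArea(c))
print(shift((.6018,.0782,.15)))
E
```

```text
34.25 [ 0.5002 -0.0953  0.1511] 0.07496510992672216
[(array([ 0.4997, -0.0962]), array([55.8796, 57.5411]), 6.753725051879883)]
(array([0.6037, 0.0781]), array([20.6011, 23.44  ]), -0.5203094482421875) 74.5
(array([-3.032 ,  4.0065,  0.0314]), None, np.float64(96.78627918968577))
```

Request:
step_arm(
  moves=[
    [0.5, [-0.5, 0.66, 0], [0, 0, 0]],
    [0.5, [-0.5, 0.67, 0], [0, 0, 0]],
    [0.5, [-0.51, 0.67, 0], [0, 0, 0]],
    [0.5, [-0.51, 0.67, 0], [0, 0, 0]],
    [0.5, [-0.51, 0.67, 0], [0, 0, 0]],
    [0.5, [-0.5, 0.67, 0], [0, 0, 0]],
    [0.5, [0, 0, 0], [0, 0, 0]],
    [0.5, [0, 0, 0], [0, 0, 0]],
  ],
)

```text
t: 35.35
position: [0.6015, 0.0777, 0.1512]
tcp_rot: [[-0.993, -0.118, -0.0], [-0.118, 0.993, -0.001], [0.001, -0.0, -1.0]]
contact_force: [-0.7, -0.8, -0.7]
opening: 0.0703
grasp_force: 0.0
```

```bash
python3 - <<'E'
from h import *
s=observe(); print(s["t"],s["position"])
f=grab_frame("wrist"); u,v=proj(f,(.602,.078,.045)).astype(int); print(u,v)
for c in blobs(mask(f,(20,90,60),(35,255,255),(u-40,v-40,u+40,v+40)))[:2]:
    (x,y),r=cv2.minEnclosingCircle(c); print((x,y),r,ray(f,(x,y),.042),rect(f,c,.045))
print(shift((.602,.078,.041)))
E
```

```text
35.35 [0.6015 0.0777 0.1512]
324 209
(325.5, 211.5) 12.020915031433105 [0.6043 0.0796 0.042 ] (array([0.6059, 0.0798]), array([14.1035, 22.1952]), 6.748445987701416)
(array([-0.0157,  0.016 ,  2.7592]), None, np.float64(96.73238792724156))
```

```bash
python3 - <<'E'
from h import *
f=grab_frame("wrist")
h=cv2.cvtColor(f["image"],cv2.COLOR_BGR2HSV)
for v in range(188,232,3): print(v,h[v,325],end=" ")
E
```

```text
188 [ 4 26 78] 191 [19 25 81] 194 [16 63 85] 197 [ 17 149 108] 200 [ 19 154 209] 203 [ 19 152 215] 206 [ 19 150 214] 209 [ 27 126 235] 212 [ 30  98 249] 215 [ 30  99 249] 218 [ 29 101 249] 221 [ 28 105 236] 224 [ 13  48 158] 227 [ 13 108 215] 230 [ 12 112 225]
```

Request:
step_arm(
  moves=[
    [0.5, [-0.05, 0.02, 0.8], [0, 0, 0]],
    [0.5, [0, 0, 0.8], [0, 0, 0]],
    [0.5, [0, 0, 0.7], [0, 0, 0]],
    [0.5, [0, 0, 0.45], [0, 0, 0]],
    [0.5, [0, 0, 0], [0, 0, 0]],
    [-1, [0, 0, 0], [0, 0, 0]],
    [-1, [0, 0, 0], [0, 0, 0]],
    [-1, [0, 0, 0], [0, 0, 0]],
  ],
  newtons=30,
)

```text
t: 36.45
position: [0.604, 0.0794, 0.0422]
tcp_rot: [[-0.993, -0.118, 0.001], [-0.118, 0.993, 0.0], [-0.001, -0.0, -1.0]]
contact_force: [0.4, -0.5, -0.2]
opening: 0.0441
grasp_force: 0.0
```

Request:
step_arm(
  moves=[
    [-1, [0, 0, 0], [0, 0, 0]],
    [-1, [0, 0, 0], [0, 0, 0]],
    [-1, [0, 0, 0], [0, 0, 0]],
    [-1, [0, 0, -0.4], [0, 0, 0]],
    [-1, [0, 0, -0.8], [0, 0, 0]],
    [-1, [0, 0, -0.9], [0, 0, 0]],
    [-1, [0, 0, -0.9], [0, 0, 0]],
    [-1, [0, 0, 0], [0, 0, 0]],
  ],
)

```text
t: 37.45
position: [0.6049, 0.0795, 0.1648]
tcp_rot: [[-0.993, -0.118, 0.005], [-0.118, 0.993, 0.001], [-0.005, 0.0, -1.0]]
contact_force: [-0.4, 0.2, -4.3]
opening: 0.0232
grasp_force: 30.0
```

```bash
python3 - <<'E'
from h import *
s=observe(); print(s["t"],s["position"],s["opening"],s["contact_force"])
f=grab_frame("wrist"); R=s["tcp_rot"]
zt=s["position"][2]+.004
p=proj(f,s["position"]+R@np.array([0,0,-.004])).astype(int); print("expect",p)
h=cv2.cvtColor(f["image"],cv2.COLOR_BGR2HSV)
m=mask(f,(16,80,60),(35,255,255),(p[0]-40,p[1]-40,p[0]+40,p[1]+40))
for c in blobs(m)[:2]: print(cv2.boundingRect(c),cv2.minEnclosingCircle(c))
print(shift((.5003,-.0951,.16),96.8))
E
```

```text
37.45 [0.6049 0.0795 0.1648] 0.02322403220039264 [-0.3823  0.1869 -4.3354]
expect [324 260]
(303, 229, 42, 46) ((323.0689697265625, 251.694580078125), 22.69478416442871)
(array([ 3.0888, -4.0256,  0.0608]), np.float64(-0.0024676127960248095), np.float64(96.78519432322385))
```

Request:
step_arm(
  moves=[
    [-1, [0.25, -0.35, 0], [0, 0, 0]],
    [-1, [0.45, -0.6, 0], [0, 0, 0]],
    [-1, [0.5, -0.65, 0], [0, 0, 0]],
    [-1, [0.5, -0.65, 0], [0, 0, 0]],
    [-1, [0.5, -0.65, 0], [0, 0, 0]],
    [-1, [0.45, -0.6, 0], [0, 0, 0]],
    [-1, [0.3, -0.38, 0], [0, 0, 0]],
    [-1, [0.1, -0.15, 0], [0, 0, 0]],
  ],
)

```text
t: 38.5
position: [0.5007, -0.0961, 0.1611]
tcp_rot: [[-0.993, -0.117, -0.001], [-0.117, 0.993, -0.0], [0.001, 0.0, -1.0]]
contact_force: [0.6, -0.4, -4.6]
opening: 0.0233
grasp_force: 30.0
```

Request:
step_arm(
  moves=[
    [-1, [0, 0, 0.4], [0, 0, 0]],
    [-1, [0, 0, 0.4], [0, 0, 0]],
    [-1, [0, 0, 0.3], [0, 0, 0]],
    [-1, [0, 0, 0], [0, 0, 0]],
    [-1, [0, 0, 0], [0, 0, 0]],
    [-1, [0, 0, 0], [0, 0, 0]],
    [-1, [0, 0, 0], [0, 0, 0]],
    [-1, [0, 0, 0], [0, 0, 0]],
  ],
)

```text
t: 39.5
position: [0.5017, -0.0952, 0.1177]
tcp_rot: [[-0.993, -0.118, 0.0], [-0.118, 0.993, -0.0], [-0.0, -0.0, -1.0]]
contact_force: [0.3, 0.5, -4.8]
opening: 0.0233
grasp_force: 30.0
```

```bash
python3 - <<'E'
from h import *
s=observe(); print(s["t"],s["position"],s["opening"],shift((.5013,-.0951,.093),96.8))
E
```

```text
39.5 [ 0.5017 -0.0952  0.1177] 0.023292917163054816 (array([0.0094, 0.0028, 0.617 ]), np.float64(-0.0021628408169647173), np.float64(96.78702295509821))
```

Request:
step_arm(
  moves=[
    [-1, [0, 0, 0.3], [0, 0, 0]],
    [-1, [0, 0, 0.2], [0, 0, 0]],
    [-1, [0, 0, 0.1], [0, 0, 0]],
    [-1, [0, 0, 0.02], [0, 0, 0]],
    [-1, [0, 0, 0], [0, 0, 0]],
    [-1, [0, 0, 0], [0, 0, 0]],
    [-1, [0, 0, 0], [0, 0, 0]],
    [-1, [0, 0, 0], [0, 0, 0]],
  ],
)

```text
t: 40.5
position: [0.5016, -0.0952, 0.0928]
tcp_rot: [[-0.993, -0.118, 0.0], [-0.118, 0.993, -0.0], [-0.0, -0.0, -1.0]]
contact_force: [-0.6, -0.5, -3.1]
opening: 0.0234
grasp_force: 30.0
```

Request:
step_arm(
  moves=[
    [-1, [0, 0, 0.02], [0, 0, 0]],
    [-1, [0, 0, 0], [0, 0, 0]],
    [-1, [0, 0, 0.02], [0, 0, 0]],
    [-1, [0, 0, 0], [0, 0, 0]],
    [-1, [0, 0, 0], [0, 0, 0]],
    [-1, [0, 0, 0], [0, 0, 0]],
    [-1, [0, 0, 0], [0, 0, 0]],
    [-1, [0, 0, 0], [0, 0, 0]],
  ],
)

```text
t: 41.5
position: [0.5018, -0.0952, 0.0915]
tcp_rot: [[-0.993, -0.118, 0.0], [-0.118, 0.993, -0.0], [-0.0, -0.0, -1.0]]
contact_force: [-2.5, 0.3, 5.5]
opening: 0.0236
grasp_force: 30.0
```

Request:
step_arm(
  moves=[
    [-0.1, [0, 0, 0], [0, 0, 0]],
    [-0.1, [0, 0, 0], [0, 0, 0]],
    [-0.1, [0, 0, 0], [0, 0, 0]],
    [-0.1, [0, 0, -0.4], [0, 0, 0]],
    [-0.1, [0, 0, -0.8], [0, 0, 0]],
    [-0.1, [0, 0, -0.8], [0, 0, 0]],
    [-0.1, [0, 0, 0], [0, 0, 0]],
    [-0.1, [0, 0, 0], [0, 0, 0]],
  ],
)

```text
t: 42.5
position: [0.5014, -0.0951, 0.1713]
tcp_rot: [[-0.993, -0.118, 0.0], [-0.118, 0.993, -0.0], [-0.0, -0.0, -1.0]]
contact_force: [1.1, 0.7, 0.1]
opening: 0.0423
grasp_force: 0.0
```

```bash
python3 - <<'E'
from h import *
s=observe(); print(s["t"],s["position"],s["opening"],s["contact_force"])
f=grab_frame("wrist"); cv2.imwrite("pics/w13.png",f["image"])
# white pieces on the timer, dial pointer & red dot; keep the dot plane z=.03
print("timer px",proj(f,(.6688,-.1341,.03)),"weight",proj(f,(.5003,-.0951,.095)))
for c in blobs(mask(f,(16,80,60),(35,255,255),(270,150,380,280)))[:2]: x,y=cv2.minEnclosingCircle(c)[0]; print("knob",cv2.boundingRect(c),ray(f,(x,y),.092))
f=grab_frame("top"); print("knob top",[(cv2.contourArea(c),rect(f,c,.095)) for c in blobs(mask(f,(20,100,60),(35,255,255),(335,205,385,250)),10)])
t=f["image"][135:200,335:405]; cv2.imwrite("pics/timer_top.png",cv2.resize(t,None,fx=6,fy=6,interpolation=3))
g=grab_frame("scene"); c=proj(g,(.6688,-.1341,.03)); print(c)
u,v=c.astype(int); S=cv2.resize(g["image"][v-45:v+35,u-50:u+50],None,fx=5,fy=5,interpolation=3)
T=cv2.resize(t,None,fx=4,fy=6.15,interpolation=3)[:400]; 
T=cv2.resize(t,(280,260),interpolation=3); A=np.zeros((580,780,3),np.uint8); A[:400,:500]=S[:400,:500]; A[:260,500:]=T
j=g["image"]; u2,v2=proj(g,(.5,-.095,.05)).astype(int); J=cv2.resize(j[v2-35:v2+25,u2-35:u2+35],(280,240),interpolation=3); A[270:510,500:]=J
cv2.imwrite("pics/final.png",A); print("scene crop origin",u-50,v-45,"x5")
E
```

```text
42.5 [ 0.5014 -0.0951  0.1713] 0.04225251124379624 [1.1155 0.7063 0.1271]
timer px [275.9018 328.5525] weight [324.0616 217.5046]
knob (281, 150, 65, 25) [ 0.4535 -0.1104  0.092 ]
knob (310, 200, 28, 31) [ 0.4991 -0.0963  0.092 ]
knob top []
[262.5958 196.0249]
scene crop origin 212 151 x5
```

View pics/final.png

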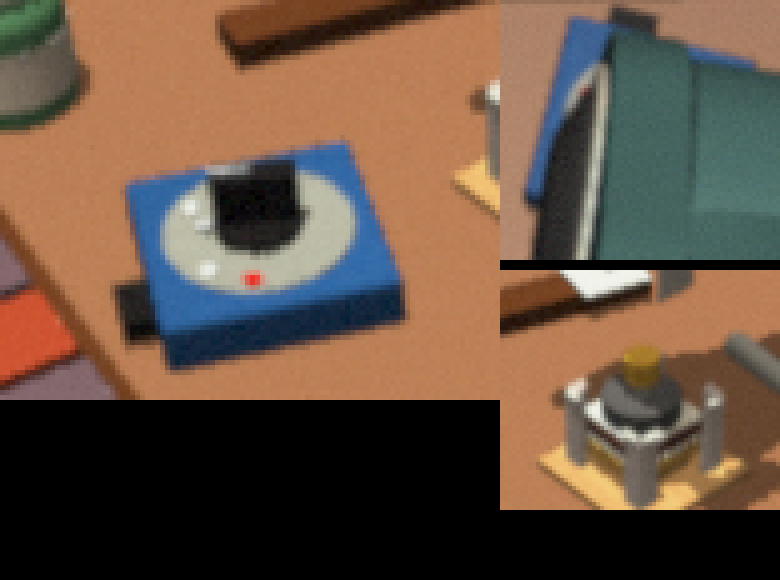

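Composite: the weight stands upright on the boards inside the posts. The timer's red dot is at scene crop (253,279). The bar's top runs from about (210,168), the white pointer end, to (297,162). Computing dial geometry.

```bash
python3 - <<'E'
from h import *
g=grab_frame("scene"); o=np.array([212,151])
q=lambda x,y:o+np.array([x,y])/5-.4
for z in (.055,.06,.065,.07,.075): print(z,(proj(g,(.6688,-.1341,z))-o+.4)*5)
for n,p in [("red",(253,279)),("w1",(208,269)),("w3",(192,208)),("w2?",(200,225))]: print(n,ray(g,q(*p),.03))
for z in (.06,.065,.07):
  a=ray(g,q(212,187),z);b=ray(g,q(299,181),z); print("bar near edge",z,a,b,np.linalg.norm(a-b),np.degrees(np.arctan2(*(a-b)[1::-1])))
s=observe(); print(s["joints"],shift((.6688,-.1341,.2),68))
E
```

```text
0.055 [249.7507 187.6903]
0.06 [248.6828 179.6359]
0.065 [247.6074 171.5242]
0.07 [246.5242 163.3546]
0.075 [245.4333 155.1265]
red [ 0.6873 -0.1008  0.03  ]
w1 [ 0.7016 -0.1192  0.03  ]
w3 [ 0.6877 -0.1646  0.03  ]
w2? [ 0.6903 -0.1507  0.03  ]
bar near edge 0.06 [ 0.6858 -0.1389  0.06  ] [ 0.6494 -0.1196  0.06  ] 0.0412316660842165 -27.896605302275354
bar near edge 0.065 [ 0.6881 -0.1331  0.065 ] [ 0.652 -0.114  0.065] 0.04087821578908993 -27.896605302275198
bar near edge 0.07 [ 0.6904 -0.1273  0.07  ] [ 0.6546 -0.1083  0.07  ] 0.04052476549396311 -27.896605302275397
[-0.0137  0.2824  0.1649  1.9569 -0.0578  0.9078  1.8697] (array([-4.0442, -1.4621, -0.7426]), np.float64(4.797590715187288), np.float64(96.78554429112373))
```

Request:
step_arm(
  moves=[
    [-0.1, [-0.3, 0, -0.74], [0, 0, 0]],
    [-0.1, [-0.8, -0.3, 0], [0, 0, 0]],
    [-0.1, [-1, -0.4, 0], [0, 0, 0]],
    [-0.1, [-1, -0.4, 0], [0, 0, 0]],
    [-0.1, [-0.94, -0.36, 0], [0, 0, 0]],
    [-0.1, [0, 0, 0], [0, 0, 1]],
    [-0.1, [0, 0, 0], [0, 0, 1]],
    [-0.1, [0, 0, 0], [0, 0, 1]],
  ],
)

```text
t: 43.7
position: [0.6687, -0.1341, 0.1998]
tcp_rot: [[-0.98, 0.198, -0.001], [0.198, 0.98, -0.0], [0.001, -0.0, -1.0]]
contact_force: [-0.4, 0.3, 0.5]
opening: 0.0424
grasp_force: 0.0
```

Request:
step_arm(
  moves=[
    [-0.1, [0, 0, 0], [0, 0, 1]],
    [-0.1, [0, 0, 0], [0, 0, 1]],
    [-0.1, [0, 0, 0], [0, 0, 1]],
    [-0.1, [0, 0, 0], [0, 0, 1]],
    [-0.1, [0, 0, 0], [0, 0, 1]],
    [-0.1, [0, 0, 0], [0, 0, 1]],
    [-0.1, [0, 0, 0], [0, 0, 1]],
    [-0.1, [0, 0, 0], [0, 0, 1]],
  ],
)

```text
t: 44.7
position: [0.6687, -0.134, 0.1999]
tcp_rot: [[-0.509, 0.861, -0.001], [0.861, 0.509, -0.0], [0.001, -0.001, -1.0]]
contact_force: [-0.5, -0.0, -0.4]
opening: 0.0427
grasp_force: 0.0
```

Request:
step_arm(
  moves=[
    [-0.1, [0, 0, 0], [0, 0, 1]],
    [-0.1, [0, 0, 0], [0, 0, 1]],
    [-0.1, [0, 0, 0], [0, 0, 1]],
    [-0.1, [0, 0, 0], [0, 0, 1]],
    [-0.1, [0, 0, 0], [0, 0, 1]],
    [-0.1, [0, 0, 0], [0, 0, 1]],
    [-0.1, [0, 0, 0], [0, 0, 1]],
    [-0.1, [0, 0, 0], [0, 0, 1]],
  ],
)

```text
t: 45.7
position: [0.6687, -0.134, 0.2]
tcp_rot: [[0.299, 0.954, -0.001], [0.954, -0.299, -0.0], [-0.001, -0.001, -1.0]]
contact_force: [-0.2, 1.3, -0.1]
opening: 0.0424
grasp_force: 0.0
```

Request:
step_arm(
  moves=[
    [-0.1, [0, 0, 0], [0, 0, 1]],
    [-0.1, [0, 0, 0], [0, 0, 1]],
    [-0.1, [0, 0, 0], [0, 0, 1]],
    [-0.1, [0, 0, 0], [0, 0, 1]],
    [-0.1, [0, 0, 0], [0, 0, 1]],
    [-0.1, [0, 0, 0], [0, 0, 1]],
    [-0.1, [0, 0, 0], [0, 0, 1]],
    [-0.1, [0, 0, 0], [0, 0, 1]],
  ],
)

```text
t: 46.7
position: [0.6688, -0.1339, 0.2]
tcp_rot: [[0.909, 0.416, -0.001], [0.416, -0.909, -0.0], [-0.001, -0.0, -1.0]]
contact_force: [0.0, 0.6, 0.4]
opening: 0.0419
grasp_force: 0.0
```

Request:
step_arm(
  moves=[
    [-0.1, [0, 0, 0], [0, 0, 1]],
    [-0.1, [0, 0, 0], [0, 0, 1]],
    [-0.1, [0, 0, 0], [0, 0, 1]],
    [-0.1, [0, 0, 0], [0, 0, 1]],
    [-0.1, [0, 0, 0], [0, 0, 1]],
    [-0.1, [0, 0, 0], [0, 0, 1]],
    [-0.1, [0, 0, 0], [0, 0, 1]],
    [-0.1, [0, 0, 0], [0, 0, 1]],
  ],
)

```text
t: 47.7
position: [0.6688, -0.134, 0.2]
tcp_rot: [[0.918, -0.397, -0.001], [-0.397, -0.918, -0.0], [-0.001, 0.001, -1.0]]
contact_force: [-0.1, -0.6, 0.1]
opening: 0.0423
grasp_force: 0.0
```

```bash
python3 - <<'E'
from h import *
s=observe(); print(s["t"],s["position"],s["joints"],shift((.6688,-.1341,.066),65))
f=grab_frame("wrist"); cv2.imwrite("pics/w14.png",f["image"])
p=proj(f,(.6688,-.1341,.03)); print(p); u,v=p.astype(int); B=(u-60,v-60,u+60,v+60)
for c in blobs(mask(f,(0,120,80),(8,255,255),B),6)+blobs(mask(f,(172,120,80),(180,255,255),B),6): q=cv2.moments(c); print("red",cv2.contourArea(c),ray(f,(q["m10"]/q["m00"],q["m01"]/q["m00"]),.03))
for c in blobs(mask(f,(0,0,200),(180,40,255),B),4): print("white",cv2.contourArea(c),ray(f,cv2.minAreaRect(c)[0],.03),rect(f,c,.065))
for c in blobs(mask(f,(0,0,0),(180,255,60),B),30): print("dark",rect(f,c,.065))
t=grab_frame("top"); cv2.imwrite("pics/t14.png",t["image"])
E
```

```text
47.7 [ 0.6688 -0.134   0.2   ] [-0.4583  0.753   0.9933  1.5055 -0.6499  1.2406 -1.3535] (array([0.005 , 0.0009, 3.3497]), np.float64(0.2652785905153223), np.float64(-113.4083284569081))
[322.5231 193.8218]
red 33.5 [ 0.6871 -0.1001  0.03  ]
white 1264.0 [ 0.6939 -0.1425  0.03  ] (array([ 0.6982, -0.1446]), array([74.05  , 32.3063]), -17.60582733154297)
white 6.0 [ 0.6765 -0.1368  0.03  ] (array([ 0.6829, -0.1397]), array([2.0897, 4.2535]), -23.427871704101562)
dark (array([ 0.672 , -0.1337]), array([36.7141, 42.6287]), 28.186138153076172)
dark (array([ 0.7352, -0.1371]), array([23.2852, 11.1404]), -16.91290283203125)
dark (array([ 0.6106, -0.1526]), array([10.0153, 25.3578]), -18.49201202392578)
dark (array([ 0.6405, -0.0815]), array([ 8.5068, 26.444 ]), -40.16685104370117)
```

Request:
step_arm(
  moves=[
    [-0.1, [0, 0, 0.7], [0, 0, 0]],
    [-0.1, [0, 0, 0.7], [0, 0, 0]],
    [-0.1, [0, 0, 0.7], [0, 0, 0]],
    [-0.1, [0, 0, 0.6], [0, 0, 0]],
    [-0.1, [0, 0, 0.4], [0, 0, 0]],
    [-0.1, [0, 0, 0.3], [0, 0, 0]],
    [-0.1, [0, 0, 0], [0, 0, 0]],
    [-0.1, [0, 0, 0], [0, 0, 0]],
  ],
)

```text
t: 48.8
position: [0.6693, -0.1342, 0.0654]
tcp_rot: [[0.919, -0.394, 0.001], [-0.394, -0.919, -0.0], [0.001, -0.0, -1.0]]
contact_force: [0.3, -0.8, 0.5]
opening: 0.0425
grasp_force: 0.0
```

Request:
step_arm(
  moves=[
    [-1, [0, 0, 0], [0, 0, 0]],
    [-1, [0, 0, 0], [0, 0, 0]],
    [-1, [0, 0, 0], [0, 0, 0]],
    [-1, [0, 0, 0], [0, 0, 0]],
    [-1, [0, 0, 0], [0, 0, 0]],
    [-1, [0, 0, 0], [0, 0, 0]],
    [-1, [0, 0, 0], [0, 0, 0]],
    [-1, [0, 0, 0], [0, 0, 0]],
  ],
  newtons=15,
)

```text
t: 49.8
position: [0.6694, -0.133, 0.0649]
tcp_rot: [[0.919, -0.393, 0.001], [-0.393, -0.919, 0.001], [0.0, -0.001, -1.0]]
contact_force: [1.2, 4.8, 3.5]
opening: 0.014
grasp_force: 15.0
```

```bash
python3 - <<'E'
from h import *
s=observe(); print(s["t"],s["position"],s["opening"],s["grasp_force"],s["contact_force"],s["moment"],shift((.6688,-.1341,.063),57.4-90))
E
```

```text
49.8 [ 0.6694 -0.133   0.0649] 0.01401365791694763 14.984392672777176 [1.1735 4.7825 3.524 ] [ 1.342   0.0623 -0.007 ] (array([-0.0027,  0.0325,  0.0474]), np.float64(-13.426598930689764), np.float64(-113.15959358413858))
```

Request:
step_arm(
  moves=[
    [-1, [0, -0.03, 0], [0, 0, 0]],
    [-1, [0, 0, 0], [0, 0, -0.5]],
    [-1, [0, 0, 0], [0, 0, -0.8]],
    [-1, [0, 0, 0], [0, 0, -0.8]],
    [-1, [0, 0, 0], [0, 0, -0.8]],
    [-1, [0, 0, 0], [0, 0, -0.8]],
    [-1, [0, 0, 0], [0, 0, -0.8]],
    [-1, [0, 0, 0], [0, 0, 0]],
  ],
)

```text
t: 50.8
position: [0.6696, -0.1322, 0.0649]
tcp_rot: [[0.998, 0.068, 0.0], [0.068, -0.998, 0.001], [0.0, -0.001, -1.0]]
contact_force: [-1.7, 5.0, 4.2]
opening: 0.0138
grasp_force: 15.0
```

Request:
step_arm(
  moves=[
    [-1, [0, -0.02, 0], [0, 0, -0.5]],
    [-1, [0, 0, 0], [0, 0, -0.9]],
    [-1, [0, 0, 0], [0, 0, -0.9]],
    [-1, [0, 0, 0], [0, 0, -0.9]],
    [-1, [0, 0, 0], [0, 0, -0.9]],
    [-1, [0, 0, 0], [0, 0, -0.9]],
    [-1, [0, 0, 0], [0, 0, -0.9]],
    [-1, [0, 0, 0], [0, 0, -0.9]],
  ],
)

```text
t: 51.8
position: [0.6692, -0.1313, 0.0649]
tcp_rot: [[0.71, 0.704, -0.001], [0.704, -0.71, 0.001], [0.0, -0.001, -1.0]]
contact_force: [-5.9, 7.1, 7.7]
opening: 0.0137
grasp_force: 15.0
```

Request:
step_arm(
  moves=[
    [-1, [0, 0, 0], [0, 0, -0.9]],
    [-1, [0, 0, 0], [0, 0, -0.8]],
    [-1, [0, 0, 0], [0, 0, -0.42]],
    [-1, [0, 0, 0], [0, 0, 0]],
    [-1, [0, 0, 0], [0, 0, 0]],
    [-1, [0, 0, 0], [0, 0, 0]],
    [-1, [0, 0, 0], [0, 0, 0]],
    [-1, [0, 0, 0], [0, 0, 0]],
  ],
)

```text
t: 52.8
position: [0.6689, -0.1311, 0.0648]
tcp_rot: [[0.54, 0.842, -0.001], [0.842, -0.54, 0.002], [0.001, -0.002, -1.0]]
contact_force: [-5.9, 7.9, 8.8]
opening: 0.0139
grasp_force: 15.0
```

```bash
python3 - <<'E'
from h import *
s=observe(); print(s["t"],s["position"],s["opening"],s["contact_force"],s["moment"],shift((.6696,-.132,.065),57.4-90))
E
```

```text
52.8 [ 0.6689 -0.1311  0.0648] 0.013898555625626075 [-5.8879  7.9297  8.813 ] [1.6273 1.6415 0.0173] (array([-0.0096,  0.0264, -0.004 ]), np.float64(-0.01049784372586989), np.float64(-32.66298706235522))
```

Request:
step_arm(
  moves=[
    [-0.1, [0, 0, 0], [0, 0, 0]],
    [-0.1, [0, 0, 0], [0, 0, 0]],
    [-0.1, [0, 0, 0], [0, 0, 0]],
    [-0.1, [0, 0, -0.5], [0, 0, 0]],
    [-0.1, [0, 0, -0.8], [0, 0, 0]],
    [-0.1, [0, 0, -0.9], [0, 0, 0]],
    [-0.1, [0, 0, -0.9], [0, 0, 0]],
    [-0.1, [0, 0, 0], [0, 0, 0]],
  ],
)

```text
t: 53.8
position: [0.6706, -0.1328, 0.193]
tcp_rot: [[0.54, 0.841, 0.005], [0.841, -0.54, -0.001], [0.002, 0.005, -1.0]]
contact_force: [0.3, 0.1, -0.7]
opening: 0.0421
grasp_force: 0.0
```

```bash
python3 - <<'E'
from h import *
s=observe(); print(s["t"],s["position"])
f=grab_frame("wrist"); cv2.imwrite("pics/w15.png",f["image"])
p=proj(f,(.6688,-.1341,.03)); u,v=p.astype(int); B=(u-65,v-65,u+65,v+65); print(p)
for c in blobs(mask(f,(0,110,80),(8,255,255),B),6)+blobs(mask(f,(172,110,80),(180,255,255),B),6): q=cv2.moments(c); print("red",cv2.contourArea(c),ray(f,(q["m10"]/q["m00"],q["m01"]/q["m00"]),.03))
m=mask(f,(0,0,150),(180,60,255),B)
m2=mask(f,(0,0,0),(180,255,60),B)
for c in blobs(m,3): print("white",cv2.contourArea(c),cv2.minAreaRect(c),ray(f,cv2.minAreaRect(c)[0],.03),rect(f,c,.065))
for c in blobs(m2,60): print("dark",rect(f,c,.065))
E
```

```text
53.8 [ 0.6706 -0.1328  0.193 ]
[321.8029 196.9176]
red 29.0 [ 0.6874 -0.1008  0.03  ]
white 2126.0 ((321.9620056152344, 177.79754638671875), (81.39340209960938, 44.39773178100586), 5.877392768859863) [ 0.681  -0.1155  0.03  ] (array([ 0.684 , -0.1112]), array([45.3158, 83.3702]), -38.83727264404297)
white 222.5 ((345.4121398925781, 217.80352783203125), (13.791696548461914, 27.63991355895996), 42.709388732910156) [ 0.6785 -0.1704  0.03  ] (array([ 0.6818, -0.1597]), array([29.4235, 14.9295]), 16.163969039916992)
white 67.5 ((320.0, 194.5), (19.0, 4.0), 90.0) [ 0.6686 -0.1306  0.03  ] (array([ 0.673 , -0.1242]), array([19.9761,  4.1226]), -32.98181915283203)
dark (array([ 0.6694, -0.1297]), array([39.7099, 33.6465]), 19.16089630126953)
dark (array([ 0.6128, -0.1544]), array([34.3561, 10.1216]), 40.536861419677734)
```

The pointer's line passes within about 1 mm of the red dot's centre. The gripper is clear of everything, so I'm handing in.

```bash
python3 -c "
from cell import *
print(close_job())"
```

```text
the job is handed in; nothing more can be done
None
```

I stacked both tiles with a board on each, set the weight upright on top, then turned the dial to the red dot (within about 1 mm by camera) and handed in at 54 s; no verdict came back.

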